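# Clear the wash station and nest the dippers

## Task

Tidy the wash station: first pull the two markers and the brush out of the steel dippers they lean in and put them, one end down, into the open grey caddy. Then nest all the other dippers upright, one into the next, into the dipper that stands on the round aluminium blank, each one fully home, with all the handles fanned out in clearly different directions (about 40 degrees apart or more) so that none hangs over another. That first dipper stays on its blank, and everything else, such as the loose casting behind the dippers, is left where it is.

Things in the scene. Friction and masses are not known exactly. Their poses are not given: they have to be found in the camera images.
- dipper_a: the dipper on the round blank, to nest into; the marker leans in it. Loose tapered steel cup, 92 mm tall, about 0.25 kg. Origin: centre of its underside; z up; +x towards its handle. Plain cone: outer radius 24.5 mm at the foot, 43.4 mm at the rim, wall 2 mm; raised inner floor 22 mm above the underside
- dipper_a_handle (a point): pinch point on the handle: a level flat steel bar 14 mm wide (across) and 10 mm thick; this point is its middle, 66 mm from the dipper's axis, 78 mm above the underside; bar free from 44 to 82 mm from the axis. At its end, 82 to 92 mm out, a leg hangs down to 41 mm above the underside
- dipper_b: another dipper, same shape and axes as dipper_a; the brush leans in it. A nested dipper rests with its foot on the inner floor of the one below, 22 mm higher than that one, with about 2 mm play sideways; the hanging leg of its handle keeps it from going home if it is over the next dipper's handle
- dipper_c: another dipper, same shape and axes as dipper_a; the red marker leans in it
- dipper_d: another dipper, empty, same shape and axes as dipper_a; may be absent
- dipper_e: another dipper, empty, same shape and axes as dipper_a; may be absent
- dipper_b_handle (a point): the same point on the handle of dipper_b
- dipper_c_handle (a point): the same point on the handle of dipper_c
- dipper_d_handle (a point): the same point on the handle of dipper_d
- dipper_e_handle (a point): the same point on the handle of dipper_e
- blank: fixed turned aluminium disc, 170 mm across and 12 mm thick, lying flat; origin: centre of its underside
- caddy: open grey sheet-metal box standing loose on the worktop, 0.95 kg, 140 mm (x) by 140 mm (y) by 80 mm tall, walls and floor 4 mm, for standing long things in; origin: centre of its underside, z up
- marker: loose black marker, a rod about 14 mm thick and 136 mm long, 16 g, leaning steeply in dipper_a, one end above the rim. Origin: at mid-length on its underside (axis of the rod is 7 mm along its z); its y axis runs along the rod, +y end up at the start
- red_marker: loose red and white marker of the same shape and axes as the black one, leaning in dipper_c in the same way
- brush: loose flat brush, 190 mm long, 45 g, leaning in dipper_b. Origin: at mid-length on the flat underside; y runs along it, +y (bristle end) up at the start; x across its width, z through its 12 mm thickness (its middle 6 mm along z). Wooden handle 18 mm wide from -95 to about 25 mm along y, metal ferrule 26 mm wide from 25 to 55 mm, bristles 22 mm wide to 92 mm
- casting: bystander: loose die-cast aluminium frame lying flat, 99 x 113 mm, 30 mm high; origin: centre of its underside
- bushing_1: bystander, fixed: steel bushing standing upright, 52 mm across, 75 mm tall; origin: centre of its underside
- tape: bystander, fixed: roll of masking tape lying flat, 94 mm across, 24 mm high; origin: centre of its underside

How it is judged:
On the way:
1. the markers and the brush are out of the dippers and in the caddy (x of marker in the frame of caddy between -0.068 and 0.068 m and y of marker in the frame of caddy between -0.068 and 0.068 m and z of marker in the frame of caddy between 0 and 0.125 m and contact force between the fingers and marker below 0.1 N and x of brush in the frame of caddy between -0.068 and 0.068 m and y of brush in the frame of caddy between -0.068 and 0.068 m and z of brush in the frame of caddy between 0 and 0.125 m and contact force between the fingers and brush below 0.1 N and x of red_marker in the frame of caddy between -0.068 and 0.068 m and y of red_marker in the frame of caddy between -0.068 and 0.068 m and z of red_marker in the frame of caddy between 0 and 0.125 m and contact force between the fingers and red_marker below 0.1 N), for 0.2 s.
At the end, for the whole second after the job is handed in: Markers and brush released in the caddy. First dipper upright on the blank, within 50 mm of its centre. Each other dipper there nested over it: axes within 14 mm, tilt under 0.08 rad, at rest, 22, 44, 66 or 88 mm (+/- 4) above the first. Handle points over 45 mm apart from above (all of step 1 and horizontal distance between dipper_a and blank below 0.05 m and angle between dipper_a's own z axis and vertical below 0.06 rad and z of dipper_a in the frame of blank between 0.006 and 0.018 m and horizontal distance between each of dipper_b, dipper_c, dipper_d, dipper_e and dipper_a below 0.014 m and angle between each of dipper_b, dipper_c, dipper_d, dipper_e's own z axis and vertical below 0.08 rad and linear speed of each of dipper_b, dipper_c, dipper_d, dipper_e below 0.03 m/s and (z of dipper_b in the frame of dipper_a between 0.018 and 0.026 m or z of dipper_b in the frame of dipper_a between 0.04 and 0.048 m or z of dipper_b in the frame of dipper_a between 0.062 and 0.07 m or z of dipper_b in the frame of dipper_a between 0.084 and 0.092 m) and (z of dipper_c in the frame of dipper_a between 0.018 and 0.026 m or z of dipper_c in the frame of dipper_a between 0.04 and 0.048 m or z of dipper_c in the frame of dipper_a between 0.062 and 0.07 m or z of dipper_c in the frame of dipper_a between 0.084 and 0.092 m) and (z of dipper_d in the frame of dipper_a between 0.018 and 0.026 m or z of dipper_d in the frame of dipper_a between 0.04 and 0.048 m or z of dipper_d in the frame of dipper_a between 0.062 and 0.07 m or z of dipper_d in the frame of dipper_a between 0.084 and 0.092 m) and (z of dipper_e in the frame of dipper_a between 0.018 and 0.026 m or z of dipper_e in the frame of dipper_a between 0.04 and 0.048 m or z of dipper_e in the frame of dipper_a between 0.062 and 0.07 m or z of dipper_e in the frame of dipper_a between 0.084 and 0.092 m) and horizontal distance between each of dipper_b_handle, dipper_c_handle, dipper_d_handle, dipper_e_handle and dipper_a_handle above 0.045 m and horizontal distance between each of dipper_c_handle, dipper_d_handle, dipper_e_handle and dipper_b_handle above 0.045 m and horizontal distance between each of dipper_d_handle, dipper_e_handle and dipper_c_handle above 0.045 m and horizontal distance between dipper_e_handle and dipper_d_handle above 0.045 m); the robot touches nothing.
It fails at once if casting is moved by more than 30 mm (distance of casting from where it was at the start of the episode above 0.03 m).
Of dipper_d, dipper_e only 1 to 2 are there at a start; the rules pass over those that are not, and their reading is None.
At some moment in a run one of caddy may be knocked a few centimetres aside while the robot is not near it.
It also fails if it takes over 192 s, if anything falls off the work surface, if the arm or the gripper's body presses on something with over 40 N, if the wrist force passes 120 N, or if a joint passes its speed limit or range.

## Robot

A 6-joint arm with a two-finger parallel gripper is mounted at the origin on a cart in front of the work surface, level with it; the furniture and walls round the work are solid. World frame = base frame: x ahead of the robot, y to its left, z up, the work surface at z = 0. Lengths are in m, angles in rad, forces in N, time in s.
With the tool pointing down it reaches from about 0.375 to 0.9 m from the base axis. Payload 3.1 kg.
Tool frame: the origin (TCP) lies midway between the tips of the shut fingers; the grasp point (between the pads) lies 19 mm behind it; x points along the fingers, z is the direction in which the jaws open and shut, and the axes are right-handed (so a half turn about x gives the same grasp; the last joint's range is limited). The gripper opens to 87 mm and grips with 3 to 60 N. Pads are 19 mm wide; open, the fingers measure 117 mm over their backs; the gripper's body (75 mm by 190 mm) begins 51 mm behind the grasp point.
Start: joints at [-1.494, 0.527, 1.433, -0, 1.181, -0.178], TCP at [0.158, -0.605, 0.223] pointing down, gripper open.
Joint ranges: [-3.08, 3.08], [-0.75, 2.2], [0.22, 2.44], [-1.43, 4.57], [0, 2.65], [-2.85, 2.85]. Speed limits (rad/s): [2.79, 2.79, 3.14, 3.14, 3.14, 3.14].

## Interface

Orientations are given as a unit quaternion [x, y, z, w].
In Python, from rig import robot, optics, workorder gives the robot as it stands.
- The arm moves only by the tool arm_command, never from a script. Its argument "plan" is a list of rows, each a list of 7 numbers: the shift along the tool's x, y, z in cm, then the turn, a rotation vector about the tool's x, y, z in rad, then the finger opening in cm, from 0 to 8.7. In form: [[x, y, z, ax, ay, az, gripper], ...]. A call has 1 to 12 rows; each row shifts and turns the pose as measured when the row begins, along the tool's axes as they then stand; what a row does not reach is not made up. A row lasts 1/8 s, in which the tool goes at most 62.5 mm and 10.7 degrees, less where a joint would pass 70% of its speed; a pose out of reach is approached as far as the arm can. A call with a gripper value outside its range is refused whole. The fingers move at their own pace and stop on an object; "grip_force" is the grip in N (left out, the last holds). Time passes only in rows, so rows that do not move let the fingers close. It gives the time, the measured TCP pose, the force and the opening at its end, in the units of the state.
- robot.get_obs(): the state, without advancing time (a new reading comes with each control period).
- optics.camera(name): name is "scene" or "side" or "wrist"; returns (picture, depth): 400x640x3 uint8, blue, green, red; 400x640 float32, m along the optical axis (not along the pixel's ray), 0 where there is no reading.
- optics.camera_info(name): a dict with "mtx" (3x3 intrinsics, pixels), "position" and "rotation" of the camera in the world; the wrist camera has in their place "tool_from_camera" (4x4, takes a point from camera to tool coordinates, whose origin is the TCP and whose axes are the tool frame's). Camera axes: x right, y down, z forward; pixel columns grow to the right and rows downward; lengths in m; the calibration is good to about 2 mm. A picture is of the moment at which its call begins: read the wrist's pose just before it. camera_info takes no time and is no camera call.
- workorder.hand_in(): hands the job in, once; it reports no verdict.
The state is a dict: "time": time; "q": joint angles; "joint_velocities": joint speeds; "joint_torque": joint torques, N m; "position": TCP position; "tool_rot": TCP orientation; "ft_force": force on the tool from outside, world axes, zero at the start; "moment": the same for the moment, N m; "grip_width": finger opening in m.
Only numpy, scipy, OpenCV 4.12 (cv2) and the standard library are available. Lean on these libraries where they do the work, as an engineer would, in place of code of your own. Each camera call takes 0.05 s, during which the arm holds its last target. There are 200 camera calls.

## Working session

There is one attempt and no reset: what is moved stays moved. The work goes in short steps, Python scripts to look and compute and a tool call to move; the robot and the scene stay as the last step left them, time stands still between calls to the robot, and variables do not carry over. Pictures are saved under pics/ and viewed, about 12 in all and at most 16, crops included, and the job is handed in when it is done.

Besides the shell and the picture viewer there is one more tool, called in YAML: its name, and indented under it one key for each argument. arm_command: Moves the arm, as the interface text tells. Its arguments: {"type":"object","properties":{"plan":{"type":"array"},"grip_force":{"type":"number"}},"required":["plan"]}

```bash
ls; mkdir -p pics
cat > h.py <<'E'
import numpy as np, cv2
from scipy.spatial.transform import Rotation as R
from rig import robot, optics, workorder
def snap(n):
    o=robot.get_obs(); im,d=optics.camera(n); i=optics.camera_info(n); K=np.array(i["mtx"])
    if n=="wrist":
        T=np.eye(4); T[:3,:3]=R.from_quat(o["tool_rot"]).as_matrix(); T[:3,3]=o["position"]; T=T@np.array(i["tool_from_camera"])
    else:
        T=np.eye(4); r=np.array(i["rotation"]); T[:3,:3]=r if r.shape==(3,3) else R.from_quat(r).as_matrix(); T[:3,3]=i["position"]
    return im,d,K,T
def cloud(d,K,T):
    v,u=np.mgrid[:d.shape[0],:d.shape[1]]
    P=np.stack([(u-K[0,2])/K[0,0]*d,(v-K[1,2])/K[1,1]*d,d],-1)@T[:3,:3].T+T[:3,3]
    P[d<=0]=np.nan; return P
E
python3 - <<'E'
from h import *
print(robot.get_obs())
for n in("scene","side"):
    im,d,K,T=snap(n); cv2.imwrite(f"pics/{n}0.png",im); np.savez(f"{n}0.npz",im=im,d=d,K=K,T=T); print(n,K.tolist(),T.round(3).tolist())
print(optics.camera_info("wrist"))
E
```

```text
pics
{'time': 0.0, 'q': array([-1.49349425e+00,  5.28469438e-01,  1.43386185e+00, -3.43140648e-06,
        1.18140351e+00, -1.78500359e-01]), 'joint_velocities': array([ 0.00182895,  0.00010868, -0.00134353,  0.00054607,  0.0002439 ,
       -0.0003433 ]), 'joint_torque': array([ 8.84348683e-04, -4.40039313e+01, -1.76589757e+01,  6.33105473e-02,
        5.79586742e-02, -1.57627924e-04]), 'position': array([ 0.15810994, -0.60393232,  0.22158249]), 'tool_rot': array([ 0.43270007,  0.56020084, -0.4315777 ,  0.55918365]), 'ft_force': array([ 0.40149969,  0.18108654, -0.3946905 ]), 'moment': array([-0.02697347,  0.013051  , -0.02087652]), 'grip_width': 0.08686242968731821}
scene [[489.0723301905179, 0.0, 324.9022345281665], [0.0, 489.0723301905179, 199.2562518143255], [0.0, 0.0, 1.0]] [[0.873, -0.202, 0.443, -0.195], [-0.487, -0.375, 0.789, -1.335], [0.006, -0.905, -0.426, 0.802], [0.0, 0.0, 0.0, 1.0]]
side [[441.32315039075803, 0.0, 324.7289074580104], [0.0, 441.32315039075803, 199.09580286833602], [0.0, 0.0, 1.0]] [[1.0, -0.023, -0.004, 0.551], [-0.012, -0.648, 0.762, -1.102], [-0.02, -0.761, -0.648, 0.999], [0.0, 0.0, 0.0, 1.0]]
{'mtx': array([[342.32314388,   0.        , 317.23347116],
       [  0.        , 342.32314388, 199.90581074],
       [  0.        ,   0.        ,   1.        ]]), 'tool_from_camera': array([[-1.03834575e-04, -2.41848618e-01,  9.70313988e-01,
        -1.63373816e-01],
       [ 5.20203098e-04, -9.70313875e-01, -2.41848534e-01,
         6.49525687e-02],
       [ 9.99999859e-01,  4.79648103e-04,  2.26562529e-04,
        -9.42357071e-04],
       [ 0.00000000e+00,  0.00000000e+00,  0.00000000e+00,
         1.00000000e+00]])}
```

View pics/scene0.png

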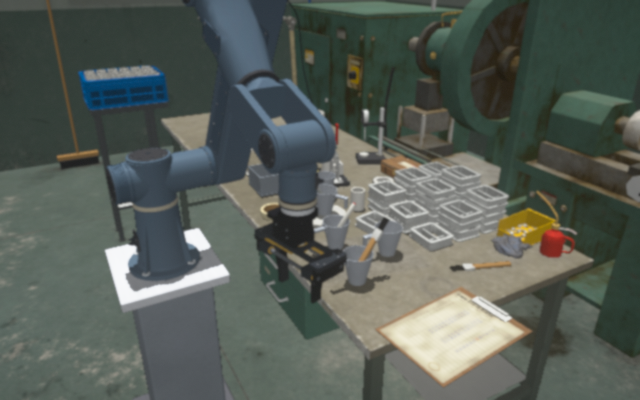

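View pics/side0.png

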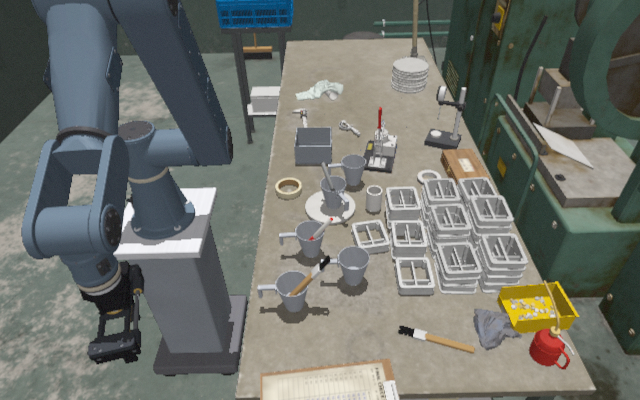

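The side view shows all five dippers. The one on the blank is at (332,190), brush at (292,290), red marker at (312,237), empty ones at (353,262) and (352,170), and the caddy at (314,145). Next I'll build a top-down map from the depth and enlarge the picture.

Run:
```python
from h import *
z=np.load("side0.npz"); im,d,K,T=[z[k] for k in("im","d","K","T")]
P=cloud(d,K,T)
# top-down ortho: 1.25mm/px; x 0.25..0.95 right ; y 0.5..-0.5 down
m=(P[...,2]>-.02)&(P[...,2]<.3)&(P[...,0]>.2)&(P[...,0]<.9)
print(np.nanmedian(P[330:340,280:300,2]))
W=np.zeros((600,520,3),np.uint8); o=np.argsort(P[m][:,2]); p=P[m][o]; c=im[m][o]
s=.00125
y0=.20
u=((p[:,0]-.25)/s).astype(int); v=((y0-p[:,1])/s).astype(int)
print(p[:,1].min(),p[:,1].max())
ok=(u>0)&(u<519)&(v>0)&(v<599)
for a,b,cc in zip(u[ok],v[ok],c[ok]): W[b:b+2,a:a+2]=cc
for k in range(0,600,80): cv2.putText(W,f"{y0-k*s:.2f}",(0,k+10),0,.35,(0,0,255)); cv2.line(W,(0,k),(8,k),(0,0,255))
for k in range(0,520,80): cv2.putText(W,f"{.25+k*s:.2f}",(k,595),0,.35,(0,0,255)); cv2.line(W,(k,580),(k,588),(0,0,255))
cv2.imwrite("pics/top0.png",W)
cv2.imwrite("pics/crop0.png",cv2.resize(im[110:320,240:440],None,fx=2.8,fy=2.8,interpolation=cv2.INTER_CUBIC))
```

```text
-0.0017033257090484089
-0.6854355376801322 1.7755430861980321
```

View pics/top0.png

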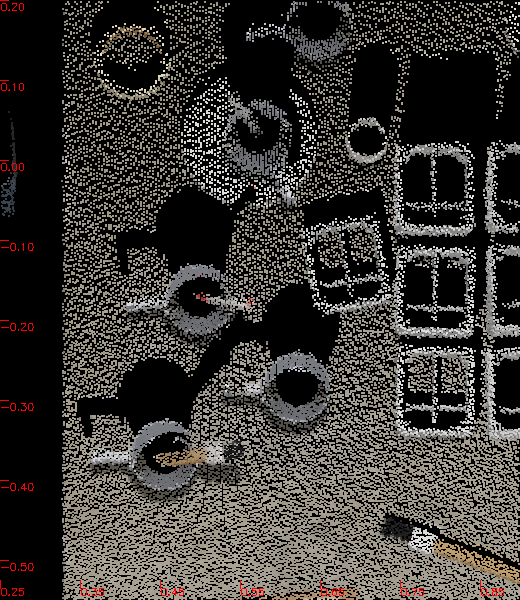

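View pics/crop0.png

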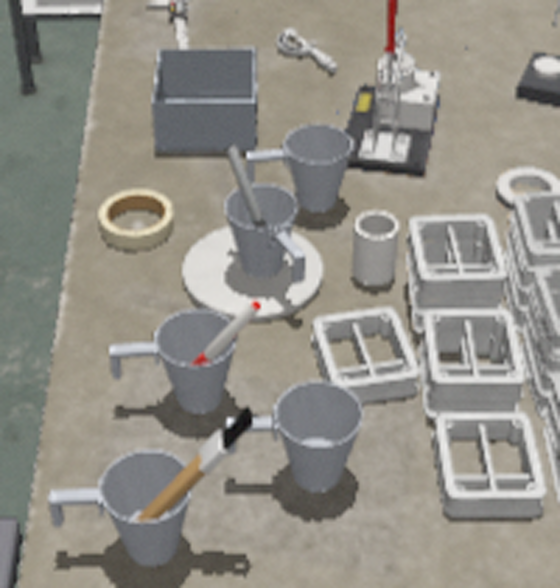

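```bash
cat >> h.py <<'E'
from scipy.optimize import least_squares
def dipper(P,c0,z0=0.,rz=.1):
    """fit outer cone; P Nx3, returns x,y, handle angle, n"""
    p=P[np.isfinite(P).all(-1)].reshape(-1,3); c=np.array(c0,float)
    for it in range(3):
        q=p-[c[0],c[1],z0]; r=np.hypot(q[:,0],q[:,1])
        rr=24.5e-3+(q[:,2]/.092)*18.9e-3
        s=p[(q[:,2]>.005)&(q[:,2]<.092)&(abs(r-rr)<(.02 if it<1 else .006))]
        f=lambda c:np.hypot(s[:,0]-c[0],s[:,1]-c[1])-(24.5e-3+(s[:,2]-z0)/.092*18.9e-3)
        c=least_squares(f,c,loss="soft_l1",f_scale=.001).x
    q=p-[c[0],c[1],z0]; r=np.hypot(q[:,0],q[:,1])
    h=q[(r>.052)&(r<.09)&(q[:,2]>.072)&(q[:,2]<.092)]
    a=np.arctan2(np.median(h[:,1]),np.median(h[:,0])) if len(h) else np.nan
    return c,a,len(s),len(h),(np.median(h,0)if len(h) else None), np.nanpercentile(q[(r<.047)&(r>.036),2],95)
E
python3 - <<'E'
from h import *
np.set_printoptions(precision=4,suppress=True)
z=np.load("side0.npz"); im,d,K,T=[z[k] for k in("im","d","K","T")]
P=cloud(d,K,T)
for n,c,zz in(("a",(.577,.03),.012),("b",(.456,-.369),0),("c",(.496,-.172),0),("d",(.621,-.284),0),("e",(.65,.175),0)):
    print(n,*dipper(P,c,zz))
# caddy: pixels
for (u,v) in [(297,129),(330,129),(332,145),(296,145),(296,163),(331,163),(314,146)]: print((u,v),P[v,u])
q=P[115:170,285:340].reshape(-1,3); q=q[(abs(q[:,2]-.08)<.006)]; print(len(q),cv2.minAreaRect(q[:,:2].astype(np.float32)),np.percentile(q,[2,98],0))
for nm,box,zr in(("marker",((160,195),(318,340)),(.108,.3)),("red",((212,255),(305,335)),(.096,.3)),("brush",((250,300),(285,335)),(.096,.3))):
    (a,b),(e,f)=box
    q=P[a:b,e:f].reshape(-1,3);c=im[a:b,e:f].reshape(-1,3); k=(q[:,2]>zr[0])&(q[:,2]<zr[1]); q=q[k]
    q=q[np.linalg.norm(q-np.median(q,0),axis=1)<.12]
    m=q.mean(0); dr=np.linalg.svd(q-m)[2][0]; dr*=np.sign(dr[2]); t=(q-m)@dr
    print(nm,len(q),m,dr,"low",m+dr*t.min(),"top",m+dr*t.max())
E
```

```text
a [0.5725 0.03  ] -1.1200734427418324 531 45 [ 0.0313 -0.0647  0.0797] 0.10413934342258781
b [ 0.4553 -0.3692] -3.1006934330002793 846 86 [-0.0705 -0.0029  0.0801] 0.09458165606821493
c [ 0.4986 -0.1738] -3.0389548841101766 707 63 [-0.0695 -0.0072  0.0802] 0.09156347688681647
d [ 0.6202 -0.2843] -3.071449555427936 898 35 [-0.0584 -0.0041  0.0798] 0.09026031739192389
e [0.648  0.1707] -2.9891290354743036 539 40 [-0.0698 -0.0107  0.0792] 0.08912145292787224
(297, 129) [0.4394 0.4248 0.0714]
(330, 129) [0.5711 0.4108 0.0764]
(332, 145) [ 0.5784  0.4149 -0.0021]
(296, 145) [0.437  0.3438 0.0488]
(296, 163) [0.4362 0.2893 0.002 ]
(331, 163) [ 0.5715  0.2912 -0.0032]
(314, 146) [0.505  0.4055 0.0014]
134 ((0.5088464617729187, 0.28865206241607666), (0.15029050409793854, 0.2890070974826813), 6.208630561828613) [[0.4335 0.1537 0.0742]
 [0.5955 0.4232 0.0835]]
marker 66 [0.546  0.0686 0.131 ] [-0.3208  0.4268  0.8456] low [0.5548 0.0568 0.1076] top [0.5376 0.0797 0.1529]
red 74 [ 0.5481 -0.1795  0.1204] [ 0.5731 -0.0571  0.8175] low [ 0.5316 -0.1778  0.0968] top [ 0.5622 -0.1809  0.1405]
brush 242 [ 0.521  -0.3668  0.1369] [0.645  0.12   0.7547] low [ 0.4849 -0.3735  0.0948] top [ 0.5525 -0.3609  0.1739]
```

```bash
cat >> h.py <<'E'
def rod(dr,jaw):
    """tool rotation: x=-dr (fingers), z=jaw made perpendicular; nearest of both half turns left to caller"""
    x=-np.array(dr,float)/np.linalg.norm(dr); z=np.array(jaw,float); z-=x*(x@z); z/=np.linalg.norm(z)
    return R.from_matrix(np.stack([x,np.cross(z,x),z],1))
def down(yaw): return rod((0,0,1),(np.cos(yaw),np.sin(yaw),0))
def plan(wps,vmax=.055,wmax=.17,near=True):
    """wps: (grasp-point pos, Rotation, opening cm). prints rows"""
    o=robot.get_obs(); p=np.array(o["position"]); r=R.from_quat(o["tool_rot"]); rows=[]
    for g,rt,op in wps:
        if near and (r.inv()*rt).magnitude()>np.pi/2+.02: rt=rt*R.from_rotvec([np.pi,0,0])
        t=np.array(g)+rt.apply([.019,0,0])
        rv=(r.inv()*rt).as_rotvec(); n=max(1,int(np.ceil(max(np.linalg.norm(t-p)/vmax,np.linalg.norm(rv)/wmax))))
        dp=(t-p)/n
        for i in range(n):
            rows.append([*(r.inv().apply(dp)*100).round(2),*(rv/n).round(3),op]); r=r*R.from_rotvec(rv/n); p=p+dp
        print("wp",t.round(3),"turn",np.linalg.norm(rv).round(2),"rows",n)
    for i in range(0,len(rows),12): print("["+",".join("["+",".join(f"{float(x):g}" for x in w)+"]" for w in rows[i:i+12])+"]")
def yaw(): 
    m=R.from_quat(robot.get_obs()["tool_rot"]).as_matrix(); return m.round(3).tolist()
E
python3 - <<'E'
from h import *
z=np.load("side0.npz"); im,d,K,T=[z[k] for k in("im","d","K","T")]
P=cloud(d,K,T)
print("tool",yaw())
q=P[250:300,285:335].reshape(-1,3); q=q[(q[:,2]>.1)&(q[:,2]<.2)]; m=q.mean(0); w,s,v=np.linalg.svd(q-m); print(s/np.sqrt(len(q))*np.sqrt(12),v)
dr=np.array([.645,.12,.755]); dr/=np.linalg.norm(dr); g=np.array([.5525,-.361,.174])-dr*.052+[0,.003,-.003]
Rt=rod(dr,(-.18,.98,0))
plan([(g+dr*.15,Rt,8.7)])
E
```

```text
tool [[-0.0, 0.967, 0.253], [0.002, 0.253, -0.967], [-1.0, 0.0, -0.002]]
[0.09398763 0.02516274 0.00816491] [[-0.64631951 -0.1245507  -0.75283346]
 [-0.19907914  0.97994401  0.00878816]
 [ 0.73664007  0.15555339 -0.65815238]]
wp [ 0.603 -0.349  0.231] turn 0.72 rows 10
[[-0.09,4.95,-1.35,0.007,0.002,-0.072,8.7],[-0.44,4.93,-1.38,0.007,0.002,-0.072,8.7],[-0.78,4.87,-1.42,0.007,0.002,-0.072,8.7],[-1.13,4.79,-1.45,0.007,0.002,-0.072,8.7],[-1.46,4.69,-1.49,0.007,0.002,-0.072,8.7],[-1.79,4.56,-1.53,0.007,0.002,-0.072,8.7],[-2.11,4.41,-1.56,0.007,0.002,-0.072,8.7],[-2.41,4.24,-1.6,0.007,0.002,-0.072,8.7],[-2.71,4.05,-1.64,0.007,0.002,-0.072,8.7],[-2.98,3.83,-1.67,0.007,0.002,-0.072,8.7]]
```

arm_command:
  plan:
    - [-0.1,5,-1.35,0.007,0.002,-0.072,8.7]
    - [-0.45,4.95,-1.4,0.007,0.002,-0.072,8.7]
    - [-0.8,4.9,-1.4,0.007,0.002,-0.072,8.7]
    - [-1.15,4.8,-1.45,0.007,0.002,-0.072,8.7]
    - [-1.45,4.7,-1.5,0.007,0.002,-0.072,8.7]
    - [-1.8,4.55,-1.5,0.007,0.002,-0.072,8.7]
    - [-2.1,4.4,-1.55,0.007,0.002,-0.072,8.7]
    - [-2.4,4.25,-1.6,0.007,0.002,-0.072,8.7]
    - [-2.7,4.05,-1.65,0.007,0.002,-0.072,8.7]
    - [-3,3.85,-1.65,0.007,0.002,-0.072,8.7]
    - [0,0,0,0,0,0,8.7]
  grip_force: 20

```text
time: 1.48
position: [0.6166, -0.343, 0.215]
tool_rot: [0.224, 0.67, -0.621, 0.339]
ft_force: [-0.0, 0.2, -1.0]
grip_width: 0.0867
```

Run:
```python
from h import *
o=robot.get_obs(); print(o["position"],o["q"].round(2),yaw())
im,d,K,T=snap("wrist"); cv2.imwrite("pics/w1.png",im)
dr=np.array([.645,.12,.755]); dr/=np.linalg.norm(dr); g=np.array([.5525,-.361,.174])-dr*.052+[0,.003,-.003]
P=cloud(d,K,T).reshape(-1,3)
k=(abs(P-g)<[.06,.03,.06]).all(1)&(P[:,2]>.105); q=P[k]; m=q.mean(0); v=np.linalg.svd(q-m)[2]; t=(q-m)@v[0]; print(len(q),m,v,m+v[0]*t.min(),m+v[0]*t.max())
Rt=rod(dr,(-.18,.98,0))
plan([(g+dr*.05,Rt,8.7),(g,Rt,8.7)])
```

```text
[ 0.61657138 -0.34299885  0.21496101] [-0.48  0.99  0.69 -0.49  2.04  0.82] [[-0.67, 0.721, 0.177], [-0.122, 0.128, -0.984], [-0.732, -0.681, 0.003]]
1208 [ 0.53455    -0.35832931  0.14699118] [[ 0.56512342  0.08338734  0.82078138]
 [-0.09277511  0.9949916  -0.03720882]
 [-0.81977332 -0.05512051  0.57002933]] [ 0.50519271 -0.36266116  0.10435286] [ 0.55459177 -0.35537203  0.17609972]
wp [ 0.539 -0.361  0.155] turn 0.03 rows 2
wp [ 0.507 -0.367  0.117] turn 0.0 rows 1
[[4.89,-0.74,0.1,-0.004,-0.001,0.017,8.7],[4.88,-0.83,0.09,-0.004,-0.001,0.017,8.7],[5,0,-0,0,-0,0,8.7]]
```

arm_command:
  plan:
    - [4.9,-0.8,-0.2,0,0,0,8.7]
    - [4.9,-0.8,-0.2,0,0,0,8.7]
    - [4.6,0,0,0,0,0,8.7]
    - [0,0,0,0,0,0,0]
    - [0,0,0,0,0,0,0]
    - [0,0,0,0,0,0,0]
    - [0,0,0,0,0,0,0]
    - [0,0,0,0,0,0,0]
  grip_force: 20

```text
time: 2.52
position: [0.504, -0.3668, 0.1277]
tool_rot: [0.229, 0.663, -0.625, 0.344]
ft_force: [-0.5, 0.4, -0.3]
grip_width: 0.0449
```

Run:
```python
from h import *
o=robot.get_obs(); print(o["position"],o["grip_width"])
p=o["position"]; m=R.from_quat(o["tool_rot"]); gp=p-m.apply([.019,0,0])
dr=-m.apply([1,0,0])
# caddy target (.48,.33), go up along rod, then high and vertical
D=down(np.pi/2)
plan([(gp+dr*.16,m,0),([.48,0,.36],D,0),([.46,.33,.36],D,0)])
```

```text
[ 0.50404819 -0.36675033  0.12768614] 0.044904439569517125
wp [ 0.609 -0.347  0.246] turn 0.0 rows 3
wp [0.48  0.    0.341] turn 0.75 rows 7
wp [0.46  0.33  0.341] turn 0.0 rows 7
[[-5.33,-0,0,0,0,0,0],[-5.33,-0,0,0,0,0,0],[-5.33,-0,0,0,0,0,0],[-0.41,-1.69,-5.17,0.022,0.011,0.105,0],[-0.53,-1.76,-5.14,0.022,0.011,0.105,0],[-0.66,-1.81,-5.1,0.022,0.011,0.105,0],[-0.8,-1.85,-5.07,0.022,0.011,0.105,0],[-0.93,-1.87,-5.04,0.022,0.011,0.105,0],[-1.07,-1.88,-5.01,0.022,0.011,0.105,0],[-1.21,-1.87,-4.98,0.022,0.011,0.105,0],[0,-0.29,-4.71,0,0,-0,0],[0,-0.29,-4.71,0,0,-0,0]]
[[0,-0.29,-4.71,0,0,-0,0],[0,-0.29,-4.71,0,0,-0,0],[0,-0.29,-4.71,0,0,-0,0],[0,-0.29,-4.71,0,0,-0,0],[0,-0.29,-4.71,0,0,-0,0]]
```

arm_command:
  plan:
    - [0,0,0,0,0,0,0]
    - [0,0,0,0,0,0,0]
    - [0,0,0,0,0,0,0]
    - [0,0,0,0,0,0,0]
    - [0,0,0,0,0,0,0]
    - [-3,0,0,0,0,0,0]
    - [-5.3,0,0,0,0,0,0]
    - [-5.3,0,0,0,0,0,0]
    - [-4,0,0,0,0,0,0]

```text
time: 3.65
position: [0.6199, -0.344, 0.2572]
tool_rot: [0.228, 0.666, -0.624, 0.34]
ft_force: [-0.0, -0.1, -0.1]
grip_width: 0.0262
```

Run:
```python
from h import *
o=robot.get_obs(); print(o["position"],o["grip_width"],o["ft_force"])
im,d,K,T=snap("side"); P=cloud(d,K,T); q=P[200:330,255:345].reshape(-1,3)
print(dipper(P,(.4553,-.3692),0))
cv2.imwrite("pics/s2.png",cv2.resize(im[150:330,220:420],None,fx=2.5,fy=2.5))
plan([([.48,0,.36],down(np.pi/2),0),([.48,.33,.36],down(np.pi/2),0)])
```

```text
[ 0.61994094 -0.34395747  0.25719491] 0.02623213526333347 [-0.01394441 -0.08769039 -0.10392152]
(array([ 0.45482305, -0.36960416]), np.float64(-3.072611761151084), 980, 79, array([-0.06985794, -0.00482652,  0.08064114]), np.float64(0.09046335910362371))
wp [0.48  0.    0.341] turn 0.75 rows 7
wp [0.48  0.33  0.341] turn 0.0 rows 6
[[-0.11,-1.7,-5.17,0.023,0.011,0.105,0],[-0.24,-1.8,-5.13,0.023,0.011,0.105,0],[-0.37,-1.88,-5.09,0.023,0.011,0.105,0],[-0.52,-1.95,-5.05,0.023,0.011,0.105,0],[-0.67,-2,-5.01,0.023,0.011,0.105,0],[-0.83,-2.03,-4.98,0.023,0.011,0.105,0],[-0.99,-2.05,-4.94,0.023,0.011,0.105,0],[-0,0,-5.5,0,-0,-0,0],[-0,0,-5.5,0,-0,-0,0],[-0,0,-5.5,0,-0,-0,0],[0,0,-5.5,0,-0,-0,0],[0,0,-5.5,0,-0,-0,0]]
[[0,0,-5.5,0,-0,-0,0]]
```

View pics/s2.png

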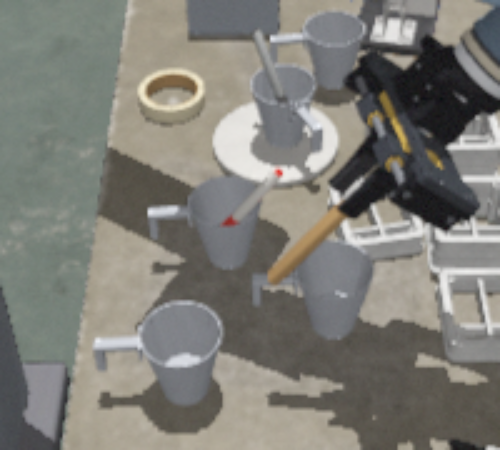

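arm_command:
  plan:
    - [-3.6,-3.4,0,0,0,0,0]
    - [0.2,-1.3,-5.2,0.023,0.011,0.105,0]
    - [0.1,-1.3,-5.15,0.023,0.011,0.105,0]
    - [0,-1.4,-5.1,0.023,0.011,0.105,0]
    - [-0.1,-1.6,-5.1,0.023,0.011,0.105,0]
    - [-0.2,-1.8,-5,0.023,0.011,0.105,0]
    - [-0.3,-2,-5,0.023,0.011,0.105,0]
    - [-0.3,-2,-5,0.023,0.011,0.105,0]
    - [0,0,-5.5,0,0,0,0]
    - [0,0,-5.5,0,0,0,0]
    - [0,0,-5.5,0,0,0,0]

```text
time: 5.08
position: [0.4793, 0.1759, 0.3411]
tool_rot: [0.513, 0.487, -0.499, 0.5]
ft_force: [0.6, -0.8, -1.5]
grip_width: 0.026
```

Run:
```python
from h import *
o=robot.get_obs(); print(o["position"],o["grip_width"],yaw())
im,d,K,T=snap("side"); P=cloud(d,K,T); cv2.imwrite("pics/s3.png",im)
q=P[110:175,280:345].reshape(-1,3); q=q[(q[:,2]>.03)&(q[:,2]<.088)&(q[:,1]>.26)&(q[:,1]<.45)&(q[:,0]>.4)&(q[:,0]<.61)]; print(len(q),cv2.minAreaRect(q[:,:2].astype(np.float32)),np.percentile(q,[1,99],0))
f=q[(q[:,1]<.31)]; print("front",np.polyfit(f[:,0],f[:,1],1),f[:,0].min(),f[:,0].max(),np.median(f[:,1]))
plan([([.47,.33,.36],down(np.pi/2),0),([.47,.33,.152],down(np.pi/2),0)])
```

```text
[0.47930337 0.17589192 0.341092  ] 0.026002374308857757 [[0.028, 0.999, -0.026], [0.0, -0.026, -1.0], [-1.0, 0.028, -0.001]]
781 ((0.5032371282577515, 0.3554539680480957), (0.15518128871917725, 0.1407933235168457), 88.7524185180664) [[0.43285644 0.2806409  0.03038607]
 [0.57364911 0.43114933 0.07869234]]
front [-0.02961975  0.30297052] 0.4314661288882935 0.5689502254437272 0.28806912936190876
wp [0.47  0.33  0.341] turn 0.04 rows 3
wp [0.47  0.33  0.133] turn 0.0 rows 4
[[0.03,-0.39,-4.9,-0.007,-0.003,-0.009,0],[0.02,-0.36,-4.91,-0.007,-0.003,-0.009,0],[0.01,-0.32,-4.91,-0.007,-0.003,-0.009,0],[5.2,-0,-0,-0,-0,-0,0],[5.2,-0,-0,-0,-0,-0,0],[5.2,-0,-0,-0,-0,-0,0],[5.2,-0,-0,-0,-0,-0,0]]
```

Run:
```python
from h import *
Rt=rod((0,np.sin(.3),np.cos(.3)),(0,1,0)); b=np.array([.485,.375,.0]); u=np.array([0,np.sin(.3),np.cos(.3)])
plan([(b+u*.14+[0,0,.15],Rt,0),(b+u*.14+[0,0,.011],Rt,0)])
```

```text
wp [0.485 0.411 0.266] turn 0.31 rows 5
wp [0.485 0.411 0.127] turn 0.0 rows 3
[[1.55,-0.01,-4.55,-0.005,-0.062,-0.005,0],[1.27,0.02,-4.64,-0.005,-0.062,-0.005,0],[0.98,0.05,-4.71,-0.005,-0.062,-0.005,0],[0.69,0.08,-4.76,-0.005,-0.062,-0.005,0],[0.39,0.1,-4.79,-0.005,-0.062,-0.005,0],[4.43,-0,-1.37,-0,0,-0,0],[4.43,-0,-1.37,-0,0,-0,0],[4.43,-0,-1.37,-0,0,-0,0]]
```

arm_command:
  plan:
    - [1.2,0,-4.6,-0.005,-0.062,-0.005,0]
    - [1,0,-4.7,-0.005,-0.062,-0.005,0]
    - [1,0.05,-4.7,-0.005,-0.062,-0.005,0]
    - [0.7,0.1,-4.75,-0.005,-0.062,-0.005,0]
    - [0.4,0.1,-4.8,-0.005,-0.062,-0.005,0]
    - [0,0,0,0,0,0,0]

```text
time: 5.88
position: [0.4844, 0.4147, 0.2625]
tool_rot: [-0.415, -0.415, 0.574, -0.571]
ft_force: [-0.7, -0.5, -1.2]
grip_width: 0.0259
```

Run:
```python
from h import *
o=robot.get_obs(); print(o["position"],o["grip_width"],yaw())
im,d,K,T=snap("side"); P=cloud(d,K,T); cv2.imwrite("pics/s3.png",cv2.resize(im[60:200,240:400],None,fx=3,fy=3))
Rt=rod((0,np.sin(.3),np.cos(.3)),(0,1,0)); b=np.array([.485,.375,.0]); u=np.array([0,np.sin(.3),np.cos(.3)])
plan([(b+u*.14+[0,0,.011],Rt,0)])
```

```text
[0.48435697 0.41471145 0.26247319] 0.025890877015220692 [[-0.002, 1.0, -0.003], [-0.311, -0.003, -0.95], [-0.95, -0.001, 0.311]]
wp [0.485 0.411 0.127] turn 0.02 rows 3
[[4.38,0,-1.36,-0.002,0.006,0,0],[4.38,0,-1.34,-0.002,0.006,0,0],[4.39,0,-1.31,-0.002,0.006,0,0]]
```

View pics/s3.png

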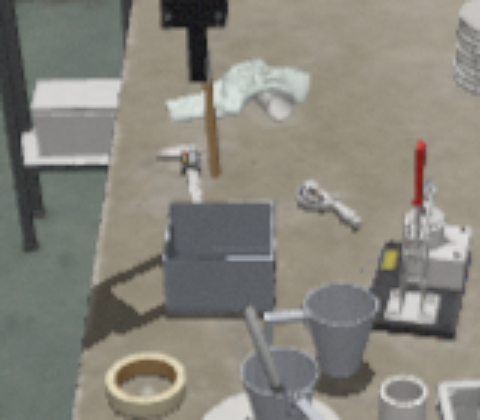

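arm_command:
  plan:
    - [4.4,0,-1.35,0,0,0,0]
    - [4.4,0,-1.35,0,0,0,0]
    - [4,0,-1.3,0,0,0,0]
    - [0,0,0,0,0,0,0]
    - [0,0,0,0,0,0,6]
    - [0,0,0,0,0,0,6]
    - [0,0,0,0,0,0,6]
    - [0,0,0,0,0,0,6]
    - [0,0,0,0,0,0,6]
    - [-5,0,0,0,0,0,6]
    - [-5,0,0,0,0,0,6]
    - [-5,0,0,0,0,0,6]

```text
time: 7.42
position: [0.4881, 0.4496, 0.2816]
tool_rot: [-0.421, -0.41, 0.574, -0.57]
ft_force: [0.4, -0.1, 0.6]
grip_width: 0.0598
```

Run:
```python
from h import *
o=robot.get_obs(); print(o["position"],o["grip_width"])
im,d,K,T=snap("side"); P=cloud(d,K,T); cv2.imwrite("pics/s4.png",cv2.resize(im[60:320,240:400],None,fx=2.3,fy=2.3))
q=P[60:175,280:345].reshape(-1,3); q=q[(q[:,2]>.09)&(q[:,2]<.2)&(q[:,1]>.3)&(q[:,1]<.53)&(q[:,0]>.4)&(q[:,0]<.61)]; print(len(q),np.percentile(q,[1,99],0))
# black marker next
dr=np.array([-.3208,.4268,.8456]); g=np.array([.5376,.0797,.1529])-dr*.022+[0,.004,-.003]
Rt=rod(dr,np.cross(dr,[0,0,1])); 
plan([(g+dr*.12,Rt,6)])
plan([(g+dr*.12,Rt*R.from_rotvec([np.pi,0,0]),6)],near=False)
print(R.from_quat(o["tool_rot"]).as_matrix()[:,2],Rt.as_matrix(),o["q"])
```

```text
[0.48814712 0.44960959 0.28158392] 0.05980799312802092
45 [[0.48890729 0.4084703  0.09047515]
 [0.50040695 0.47297923 0.14330757]]
wp [0.512 0.117 0.217] turn 1.02 rows 7
[[2.44,0.35,4.27,0.135,0.002,0.052,6],[2.46,0.79,4.19,0.135,0.002,0.052,6],[2.51,1.23,4.06,0.135,0.002,0.052,6],[2.57,1.63,3.87,0.135,0.002,0.052,6],[2.66,2,3.63,0.135,0.002,0.052,6],[2.77,2.33,3.34,0.135,0.002,0.052,6],[2.89,2.62,3.01,0.135,0.002,0.052,6]]
wp [0.512 0.117 0.217] turn 1.02 rows 7
[[2.44,0.35,4.27,0.135,0.002,0.052,6],[2.46,0.79,4.19,0.135,0.002,0.052,6],[2.51,1.23,4.06,0.135,0.002,0.052,6],[2.57,1.63,3.87,0.135,0.002,0.052,6],[2.66,2,3.63,0.135,0.002,0.052,6],[2.77,2.33,3.34,0.135,0.002,0.052,6],[2.89,2.62,3.01,0.135,0.002,0.052,6]]
[-0.01600667 -0.95098248  0.30883021] [[ 3.20782319e-01 -5.08041242e-01  7.99370253e-01]
 [-4.26776477e-01  6.75910230e-01  6.00838747e-01]
 [-8.45553394e-01 -5.33890866e-01 -1.11022302e-16]] [ 0.68776328  0.6423639   1.0826033  -0.24319981  1.61628534  2.2874408 ]
```

View pics/s4.png

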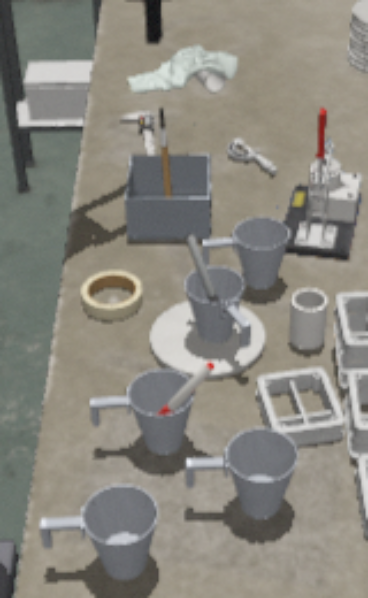

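Run:
```python
from h import *
dr=np.array([-.3208,.4268,.8456]); g=np.array([.5376,.0797,.1529])-dr*.022+[0,.004,-.003]
Rt=rod(dr,(.799,.601,0)); 
plan([([.48,.3,.31],down(-.6),5),(g+dr*.1,Rt,5)],near=False)
```

```text
wp [0.48  0.3   0.291] turn 1.03 rows 7
wp [0.519 0.109 0.2  ] turn 1.35 rows 8
[[0.64,-0.13,2.1,-0.14,0.041,0.019,5],[0.54,-0.43,2.09,-0.14,0.041,0.019,5],[0.45,-0.73,2.03,-0.14,0.041,0.019,5],[0.35,-1.01,1.92,-0.14,0.041,0.019,5],[0.25,-1.28,1.77,-0.14,0.041,0.019,5],[0.16,-1.52,1.59,-0.14,0.041,0.019,5],[0.07,-1.72,1.37,-0.14,0.041,0.019,5],[1.14,-1.7,1.75,-0.151,-0.044,-0.061,5],[1.32,-1.86,1.42,-0.151,-0.044,-0.061,5],[1.49,-1.97,1.07,-0.151,-0.044,-0.061,5],[1.65,-2.01,0.7,-0.151,-0.044,-0.061,5],[1.79,-1.98,0.32,-0.151,-0.044,-0.061,5]]
[[1.92,-1.89,-0.05,-0.151,-0.044,-0.061,5],[2.02,-1.73,-0.41,-0.151,-0.044,-0.061,5],[2.09,-1.52,-0.75,-0.151,-0.044,-0.061,5]]
```

arm_command:
  plan:
    - [0.6,-0.1,2.1,-0.14,0.041,0.019,5]
    - [0.5,-0.4,2.1,-0.14,0.041,0.019,5]
    - [0.5,-0.7,2,-0.14,0.041,0.019,5]
    - [0.3,-1,1.9,-0.14,0.041,0.019,5]
    - [0.2,-1.3,1.8,-0.14,0.041,0.019,5]
    - [0.2,-1.5,1.6,-0.14,0.041,0.019,5]
    - [0,-1.7,1.4,-0.14,0.041,0.019,5]
    - [1.1,-1.7,1.75,-0.151,-0.044,-0.061,5]
    - [1.3,-1.9,1.4,-0.151,-0.044,-0.061,5]
    - [1.5,-2,1.1,-0.151,-0.044,-0.061,5]
    - [1.6,-2,0.7,-0.151,-0.044,-0.061,5]
    - [1.8,-2,0.3,-0.151,-0.044,-0.061,5]

```text
time: 8.98
position: [0.5154, 0.1767, 0.238]
tool_rot: [-0.199, 0.642, -0.042, 0.739]
ft_force: [0.1, -0.7, 0.7]
grip_width: 0.0498
```

arm_command:
  plan:
    - [1.9,-1.9,0,-0.151,-0.044,-0.061,5]
    - [1,-1.7,-0.4,-0.151,-0.044,-0.061,5]
    - [0,-1.5,-0.8,-0.151,-0.044,-0.061,5]
    - [0,0,0,0,0,0,5]

```text
time: 9.48
position: [0.5253, 0.1161, 0.2297]
tool_rot: [-0.426, 0.563, 0.053, 0.706]
ft_force: [0.2, -0.1, 0.3]
grip_width: 0.0497
```

Run:
```python
from h import *
o=robot.get_obs(); print(o["position"],o["grip_width"],o["q"],yaw())
im,d,K,T=snap("wrist"); P=cloud(d,K,T).reshape(-1,3)
k=(abs(P-[.545,.068,.13])<[.04,.04,.05]).all(1)&(P[:,2]>.115)&(P[:,2]<.17); q=P[k]; m=q.mean(0); v=np.linalg.svd(q-m)[2]; t=(q-m)@v[0]; print(len(q),m,v[0],m+v[0]*t.min(),m+v[0]*t.max(),((q-m)@v.T).std(0))
dr=np.array([-.3208,.4268,.8456]); g=np.array([.5376,.0797,.1529])-dr*.022+[0,.004,-.003]
Rt=rod(dr,(.799,.601,0)); print(g)
plan([(g+dr*.05,Rt,5),(g,Rt,5)],near=False)
```

```text
[0.52526784 0.11613051 0.22965276] 0.04974428212481505 [ 0.29047367  0.39647296  1.83439438 -0.75436185  0.8007706   0.07688164] [[0.36, -0.555, 0.75], [-0.405, 0.631, 0.662], [-0.84, -0.542, 0.002]]
389 [0.53863012 0.08641167 0.14641709] [-0.22494333  0.31355905  0.92254063] [0.54628686 0.07573858 0.11501516] [0.53647991 0.08940894 0.15523554] [0.01177232 0.00347168 0.00310458]
[0.5446576 0.0743104 0.1312968]
wp [0.535 0.088 0.158] turn 0.08 rows 2
wp [0.551 0.066 0.115] turn 0.0 rows 1
[[3.78,0.82,-0.67,0.032,0.023,0.005,5],[3.8,0.78,-0.61,0.032,0.023,0.005,5],[5,0,-0,0,-0,0,5]]
```

arm_command:
  plan:
    - [3.7,0.9,-0.6,0.032,0.023,0.005,5]
    - [3.8,0.9,-0.6,0.032,0.023,0.005,5]
    - [4.8,0,0,0,0,0,5]
    - [0,0,0,0,0,0,0]
    - [0,0,0,0,0,0,0]
    - [0,0,0,0,0,0,0]
    - [0,0,0,0,0,0,0]
    - [0,0,0,0,0,0,0]
    - [0,0,0,0,0,0,0]
    - [0,0,0,0,0,0,0]
  grip_force: 12

```text
time: 10.78
position: [0.5595, 0.0754, 0.1218]
tool_rot: [-0.395, 0.575, 0.024, 0.716]
ft_force: [0.4, -0.7, -0.4]
grip_width: 0.0134
```

Run:
```python
from h import *
o=robot.get_obs(); print(o["position"],o["grip_width"],o["ft_force"])
m=R.from_quat(o["tool_rot"]); u=-m.apply([1,0,0]); gp=o["position"]-m.apply([.019,0,0])
s=.15; a=np.array([0,-np.sin(s),np.cos(s)])   # lean to -y
Rt=rod(a,(1,0,0)); b=np.array([.46,.335,.0])
plan([(gp+u*.14,m,0),(b+a*.118+[0,0,.15],Rt,0)],near=False)
```

```text
[0.55951822 0.07538362 0.12179321] 0.013414848202883377 [ 0.39214443 -0.74380024 -0.41744099]
wp [0.512 0.134 0.24 ] turn 0.0 rows 3
wp [0.46  0.32  0.248] turn 0.94 rows 6
[[-4.67,0,-0,0,0,0,0],[-4.67,0,-0,0,0,0,0],[-4.67,0,-0,0,0,0,0],[-1.71,2.48,1.14,0.105,0.027,0.114,0],[-1.43,2.77,0.83,0.105,0.027,0.114,0],[-1.12,2.98,0.49,0.105,0.027,0.114,0],[-0.78,3.13,0.14,0.105,0.027,0.114,0],[-0.42,3.19,-0.21,0.105,0.027,0.114,0],[-0.05,3.18,-0.55,0.105,0.027,0.114,0]]
```

arm_command:
  plan:
    - [-4.7,0,0,0,0,0,0]
    - [-4.7,0,0,0,0,0,0]
    - [-5,0,0,0,0,0,0]
    - [-1.7,2.5,1.1,0.105,0.027,0.114,0]
    - [-1.4,2.8,0.8,0.105,0.027,0.114,0]
    - [-1.1,3,0.5,0.105,0.027,0.114,0]
    - [-0.8,3.1,0.1,0.105,0.027,0.114,0]
    - [-0.4,3.2,-0.2,0.105,0.027,0.114,0]
    - [0,3.2,-0.5,0.105,0.027,0.114,0]
    - [0,0,0,0,0,0,0]

```text
time: 12.02
position: [0.4544, 0.3294, 0.2554]
tool_rot: [0.067, 0.709, 0.053, 0.7]
ft_force: [0.0, -0.9, 0.1]
grip_width: 0.0137
```

Run:
```python
from h import *
o=robot.get_obs(); print(o["position"],o["grip_width"],o["q"][5],yaw())
im,d,K,T=snap("side"); P=cloud(d,K,T); q=P[90:190,270:345].reshape(-1,3)
h=q[(q[:,2]>.1)&(q[:,2]<.19)&(q[:,1]>.2)&(q[:,1]<.4)&(abs(q[:,0]-.46)<.05)]; print(len(h),h.mean(0),np.percentile(h,[2,98],0))
f=q[(q[:,2]>.02)&(q[:,2]<.075)&(q[:,1]>.2)&(q[:,1]<.33)&(q[:,0]>.4)&(q[:,0]<.61)]; print("caddy front",np.median(f,0),f[:,0].min(),f[:,0].max())
s=.15; a=np.array([0,-np.sin(s),np.cos(s)]); b=np.array([.46,.335,.0]); Rt=rod(a,(1,0,0))
plan([(b+a*.118+[0,0,.012],Rt,0)],near=False)
cv2.imwrite("pics/s5.png",cv2.resize(im[90:200,250:370],None,fx=4,fy=4))
```

```text
[0.45436427 0.32938532 0.255416  ] 0.013655702480090959 0.27626266690069823 [[-0.012, 0.02, 1.0], [0.169, 0.985, -0.018], [-0.985, 0.169, -0.015]]
25 [0.45214745 0.33331535 0.1759286 ] [[0.44555309 0.32723566 0.15924806]
 [0.45728555 0.34005307 0.18945506]]
caddy front [0.52263675 0.28973972 0.04821347] 0.4525152600317121 0.5911014638481116
wp [0.46 0.32 0.11] turn 0.03 rows 3
[[4.73,-1.1,0.26,-0.006,-0.004,-0.006,0],[4.74,-1.07,0.24,-0.006,-0.004,-0.006,0],[4.74,-1.05,0.21,-0.006,-0.004,-0.006,0]]
```

View pics/s5.png

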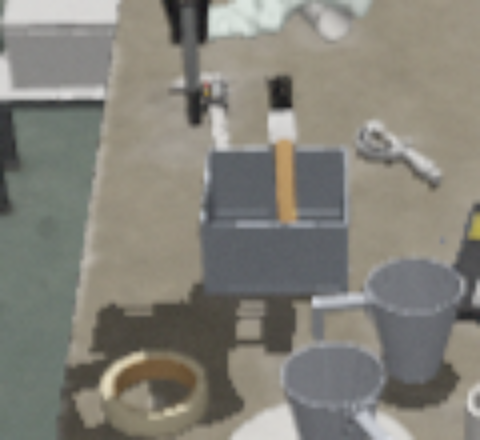

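arm_command:
  plan:
    - [1,0,3.4,0,0,0,0]
    - [4.5,-1.1,0,0,0,0,0]
    - [4.5,-1.1,0,0,0,0,0]
    - [4,-1.1,0,0,0,0,0]
    - [0,0,0,0,0,0,0]

```text
time: 12.7
position: [0.4893, 0.3161, 0.1087]
tool_rot: [0.059, 0.707, 0.054, 0.702]
ft_force: [-0.3, 0.5, 0.6]
grip_width: 0.013
```

Run:
```python
from h import *
o=robot.get_obs(); print(o["position"],o["grip_width"],o["ft_force"])
im,d,K,T=snap("side"); P=cloud(d,K,T); q=P[90:190,270:345].reshape(-1,3)
h=q[(q[:,2]>.085)&(q[:,2]<.13)&(q[:,1]>.2)&(q[:,1]<.36)&(abs(q[:,0]-.48)<.05)]; print(len(h),h.mean(0),np.percentile(h,[2,98],0))
f=q[(q[:,2]>.02)&(q[:,2]<.075)&(q[:,1]>.2)&(q[:,1]<.33)&(q[:,0]>.4)&(q[:,0]<.61)]; print("caddy front",np.median(f,0),f[:,0].min(),f[:,0].max())
```

```text
[0.48929838 0.31605909 0.10867425] 0.013002427916387001 [-0.26459258  0.53433245  0.63555466]
62 [0.48825378 0.30406725 0.11257259] [[0.47287534 0.29664095 0.08565785]
 [0.50265979 0.31375568 0.12933352]]
caddy front [0.52205499 0.2899438  0.04760307] 0.45265282107899685 0.5918843133812249
```

arm_command:
  plan:
    - [0,0,0,0,0,0,4]
    - [0,0,0,0,0,0,4]
    - [0,0,0,0,0,0,4]
    - [0,0,0,0,0,0,4]
    - [-5,0,0,0,0,0,5]
    - [-5,0,0,0,0,0,5]
    - [-5,0,0,0,0,0,5]
    - [-3,0,0,0,0,0,5]

```text
time: 13.75
position: [0.4918, 0.2881, 0.2975]
tool_rot: [0.058, 0.703, 0.056, 0.706]
ft_force: [0.3, 1.1, -0.0]
grip_width: 0.0499
```

Run:
```python
from h import *
o=robot.get_obs(); print(o["position"],o["grip_width"])
im,d,K,T=snap("side"); P=cloud(d,K,T); cv2.imwrite("pics/s6.png",cv2.resize(im[90:200,250:370],None,fx=4,fy=4))
q=P[212:255,305:335].reshape(-1,3); q=q[(q[:,2]>.098)&(q[:,2]<.16)]; m=q.mean(0); v=np.linalg.svd(q-m)[2][0]; v*=np.sign(v[2]); t=(q-m)@v; print(m,v,m+v*t.max())
dr=np.array([.56,-.057,.83]); dr/=np.linalg.norm(dr); g=np.array([.5622,-.1809,.1405])-dr*.020+[0,.004,-.003]
Rt=rod(dr,(-.1,-.995,0)); print(g)
plan([([.48,.05,.3],down(-.9),5),(g+dr*.1,Rt,5)],near=False)
```

```text
[0.49179739 0.28812628 0.29749256] 0.04987242145546497
[ 0.54864526 -0.17913889  0.12089143] [ 0.57354063 -0.07337859  0.81588402] [ 0.56221997 -0.18087563  0.14020199]
[ 0.55103206 -0.17576326  0.12094751]
wp [0.48  0.05  0.281] turn 0.91 rows 6
wp [ 0.596 -0.18   0.188] turn 0.97 rows 6
[[-0.32,-3.98,-0.22,0.149,-0.011,-0.026,5],[-0.21,-3.97,0.38,0.149,-0.011,-0.026,5],[-0.1,-3.87,0.97,0.149,-0.011,-0.026,5],[0.01,-3.69,1.53,0.149,-0.011,-0.026,5],[0.12,-3.42,2.06,0.149,-0.011,-0.026,5],[0.23,-3.07,2.55,0.149,-0.011,-0.026,5],[1.55,-0.87,4.21,0.125,0.038,-0.094,5],[1.44,-0.19,4.34,0.125,0.038,-0.094,5],[1.26,0.48,4.37,0.125,0.038,-0.094,5],[1.01,1.13,4.31,0.125,0.038,-0.094,5],[0.71,1.74,4.17,0.125,0.038,-0.094,5],[0.37,2.29,3.94,0.125,0.038,-0.094,5]]
```

View pics/s6.png

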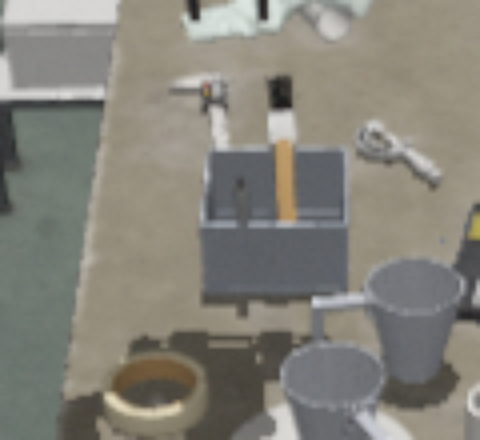

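Black marker and brush are in the caddy. (Marker at (240,200), brush at (285,180) in the crop.) Next is the red marker.

arm_command:
  plan:
    - [-0.3,-4,-0.2,0.149,-0.011,-0.026,5]
    - [-0.2,-4,0.4,0.149,-0.011,-0.026,5]
    - [-0.1,-3.9,1,0.149,-0.011,-0.026,5]
    - [0,-3.7,1.5,0.149,-0.011,-0.026,5]
    - [0,-3.4,2,0.149,-0.011,-0.026,5]
    - [0,-3.1,2.5,0.149,-0.011,-0.026,5]
    - [1.3,-0.9,4.2,0.125,0.038,-0.094,5]
    - [1.2,-0.2,4.3,0.125,0.038,-0.094,5]
    - [1,0.5,4.4,0.125,0.038,-0.094,5]
    - [0.8,1.1,4.3,0.125,0.038,-0.094,5]
    - [0.6,1.7,4.2,0.125,0.038,-0.094,5]
    - [0.3,2.3,3.9,0.125,0.038,-0.094,5]

```text
time: 15.3
position: [0.5871, -0.1944, 0.2061]
tool_rot: [-0.374, -0.595, 0.651, -0.286]
ft_force: [0.5, 0.4, 0.4]
grip_width: 0.05
```

Run:
```python
from h import *
o=robot.get_obs(); print(o["position"],o["grip_width"],o["q"],yaw())
im,d,K,T=snap("wrist"); P=cloud(d,K,T).reshape(-1,3)
k=(abs(P-[.551,-.176,.121])<[.04,.04,.05]).all(1)&(P[:,2]>.1)&(P[:,2]<.16); q=P[k]; m=q.mean(0); v=np.linalg.svd(q-m)[2]; t=(q-m)@v[0]; print(len(q),m,v[0],m+v[0]*t.min(),m+v[0]*t.max(),((q-m)@v.T).std(0))
dr=np.array([.56,-.057,.83]); dr/=np.linalg.norm(dr); g=np.array([.5622,-.1809,.1405])-dr*.020+[0,.004,-.003]
Rt=rod(dr,(-.1,-.995,0)); print(g)
plan([(g+dr*.05,Rt,5),(g,Rt,5)],near=False)
```

```text
[ 0.58705532 -0.19442847  0.20612043] 0.05000886812282208 [-0.42038108  0.8261882   1.01297731 -0.16867466  1.87546801  1.29850302] [[-0.557, 0.817, -0.147], [0.074, -0.128, -0.989], [-0.827, -0.562, 0.011]]
465 [ 0.55962256 -0.17459177  0.13213363] [ 0.41797292 -0.0295774   0.90797787] [ 0.54399564 -0.17348595  0.09818671] [ 0.56431421 -0.17492377  0.14232549] [0.01345001 0.00351197 0.00301158]
[ 0.55103206 -0.17576326  0.12094751]
wp [ 0.568 -0.178  0.147] turn 0.06 rows 2
wp [ 0.54  -0.175  0.105] turn 0.0 rows 1
[[2.74,0.45,-1.06,-0.027,-0.009,0.003,5],[2.73,0.47,-1.07,-0.027,-0.009,0.003,5],[5,0,-0,0,0,-0,5]]
```

arm_command:
  plan:
    - [2.7,0.6,-1.1,-0.027,-0.009,0.003,5]
    - [2.7,0.6,-1.1,-0.027,-0.009,0.003,5]
    - [4.9,0,0,0,0,0,5]
    - [0,0,0,0,0,0,0]
    - [0,0,0,0,0,0,0]
    - [0,0,0,0,0,0,0]
    - [0,0,0,0,0,0,0]
    - [0,0,0,0,0,0,0]
    - [0,0,0,0,0,0,0]
    - [0,0,0,0,0,0,0]
  grip_force: 12

```text
time: 16.6
position: [0.5485, -0.1776, 0.1008]
tool_rot: [-0.365, -0.606, 0.639, -0.302]
ft_force: [-1.2, 1.1, 0.3]
grip_width: 0.0135
```

Run:
```python
from h import *
o=robot.get_obs(); print(o["position"],o["grip_width"],o["ft_force"])
m=R.from_quat(o["tool_rot"]); u=-m.apply([1,0,0]); gp=o["position"]-m.apply([.019,0,0])
s=.15; a=np.array([0,-np.sin(s),np.cos(s)])
Rt=rod(a,(1,0,0)); b=np.array([.555,.335,.0])
plan([(gp+u*.14+[-.03,.04,.08],m,0),([.53,.1,.32],down(-.9),0),(b+a*.118+[0,0,.15],Rt,0)],near=False)
```

```text
[ 0.54852576 -0.17758078  0.10075302] 0.013515912746921556 [-1.16609103  1.10101358  0.26675259]
wp [ 0.596 -0.145  0.297] turn 0.0 rows 4
wp [0.53  0.1   0.301] turn 0.96 rows 6
wp [0.555 0.32  0.248] turn 0.91 rows 6
[[-4.7,-1.81,-0.92,0,0,0,0],[-4.7,-1.81,-0.92,0,0,0,0],[-4.7,-1.81,-0.92,0,0,0,0],[-4.7,-1.81,-0.92,0,0,0,0],[0.78,-1.28,-3.96,-0.125,-0.038,0.093,0],[0.53,-0.84,-4.12,-0.125,-0.038,0.093,0],[0.31,-0.36,-4.21,-0.125,-0.038,0.093,0],[0.15,0.15,-4.23,-0.125,-0.038,0.093,0],[0.03,0.67,-4.18,-0.125,-0.038,0.093,0],[-0.04,1.18,-4.06,-0.125,-0.038,0.093,0],[0.89,2.61,-2.62,-0.15,0.011,0.023,0],[0.98,2.95,-2.19,-0.15,0.011,0.023,0]]
[[1.07,3.22,-1.72,-0.15,0.011,0.023,0],[1.16,3.41,-1.21,-0.15,0.011,0.023,0],[1.26,3.52,-0.67,-0.15,0.011,0.023,0],[1.34,3.55,-0.13,-0.15,0.011,0.023,0]]
```

arm_command:
  plan:
    - [-4.5,0,0,0,0,0,0]
    - [-5,0,0,0,0,0,0]
    - [-4.5,-3.2,-1.5,0,0,0,0]
    - [-4.5,-3.4,-1.8,0,0,0,0]
    - [0.8,-1.3,-4,-0.125,-0.038,0.093,0]
    - [0.5,-0.8,-4.1,-0.125,-0.038,0.093,0]
    - [0.3,-0.4,-4.2,-0.125,-0.038,0.093,0]
    - [0.1,0.1,-4.2,-0.125,-0.038,0.093,0]
    - [0,0.7,-4.2,-0.125,-0.038,0.093,0]
    - [0,1.2,-4.1,-0.125,-0.038,0.093,0]
    - [0.9,2.6,-2.6,-0.15,0.011,0.023,0]
    - [1,3,-2.2,-0.15,0.011,0.023,0]

```text
time: 18.1
position: [0.537, 0.1774, 0.2844]
tool_rot: [0.221, 0.671, -0.175, 0.685]
ft_force: [1.0, -0.2, -1.1]
grip_width: 0.0136
```

arm_command:
  plan:
    - [1,3.2,-1.7,-0.15,0.011,0.023,0]
    - [1,3.4,-1.2,-0.15,0.011,0.023,0]
    - [1.2,3.5,-0.7,-0.15,0.011,0.023,0]
    - [1.2,3.5,0,-0.15,0.011,0.023,0]
    - [0,0,0,0,0,0,0]

```text
time: 18.73
position: [0.547, 0.3297, 0.2532]
tool_rot: [0.035, 0.698, 0.076, 0.712]
ft_force: [-0.2, -0.7, 0.7]
grip_width: 0.0138
```

```bash
cat > cad.py <<'E'
from h import *
o=robot.get_obs(); print(o["position"],o["grip_width"],yaw())
im,d,K,T=snap("side"); P=cloud(d,K,T); q=P[90:190,270:355].reshape(-1,3)
f=q[(q[:,2]>.02)&(q[:,2]<.075)&(q[:,1]>.22)&(q[:,1]<.34)&(q[:,0]>.4)&(q[:,0]<.625)]; print("caddy front",np.median(f,0),np.percentile(f,[1,99],0))
r=P[60:190,300:400].reshape(-1,3); r=r[(r[:,2]>.1)&(r[:,2]<.19)&(abs(r[:,0]-.555)<.04)&(abs(r[:,1]-.32)<.06)]; print(len(r),np.percentile(r,[2,50,98],0))
E
python3 cad.py
python3 - <<'E'
from h import *
s=.15; a=np.array([0,-np.sin(s),np.cos(s)])
Rt=rod(a,(1,0,0)); b=np.array([.555,.335,.0])
plan([(b+a*.118+[0,0,.012],Rt,0)],near=False)
E
```

```text
[0.54696057 0.32974509 0.25324786] 0.013827693370742964 [[0.015, -0.06, 0.998], [0.157, 0.986, 0.057], [-0.987, 0.156, 0.024]]
caddy front [0.52268568 0.28983353 0.04857304] [[0.45391082 0.28190885 0.02066904]
 [0.59104732 0.31963825 0.07473425]]
31 [[0.54091767 0.31774628 0.15619201]
 [0.54817429 0.32512541 0.17499976]
 [0.55239849 0.33041069 0.18898109]]
wp [0.555 0.32  0.11 ] turn 0.06 rows 3
[[4.69,-1.04,0.13,0.02,0.005,-0.002,0],[4.69,-1.02,0.18,0.02,0.005,-0.002,0],[4.69,-1.01,0.22,0.02,0.005,-0.002,0]]
```

arm_command:
  plan:
    - [4.5,-1,0.4,0,0,0,0]
    - [4.5,-1,0.3,0,0,0,0]
    - [4.5,-1,0.2,0,0,0,0]
    - [0,0,0,0,0,0,0]
    - [0,0,0,0,0,0,4]
    - [0,0,0,0,0,0,4]
    - [0,0,0,0,0,0,4]
    - [0,0,0,0,0,0,4]
    - [-5,0,0,0,0,0,4]
    - [-5,0,0,0,0,0,4]
    - [-5,0,0,0,0,0,4]
    - [-3,0,0,0,0,0,4]

```text
time: 20.27
position: [0.5589, 0.2886, 0.3054]
tool_rot: [0.038, 0.693, 0.073, 0.716]
ft_force: [-0.4, -0.2, 0.7]
grip_width: 0.04
```

```bash
python3 cad.py
python3 - <<'E'
from h import *
np.set_printoptions(precision=4,suppress=True)
im,d,K,T=snap("side"); P=cloud(d,K,T); cv2.imwrite("pics/s7.png",cv2.resize(im[90:320,240:390],None,fx=2.6,fy=2.6))
for n,c,zz in(("a",(.5725,.03),.012),("b",(.456,-.369),0),("c",(.4986,-.1738),0),("d",(.6202,-.284),0),("e",(.648,.171),0)):
    print(n,*dipper(P,c,zz))
E
```

```text
[0.55893833 0.28859672 0.30537966] 0.040029715554662 [[0.029, -0.053, 0.998], [0.157, 0.986, 0.048], [-0.987, 0.155, 0.037]]
caddy front [0.52185968 0.28966252 0.04773865] [[0.45409303 0.28260728 0.02021896]
 [0.59107869 0.33146623 0.07442024]]
30 [[0.56157177 0.27663934 0.10029061]
 [0.56721759 0.28301669 0.12318858]
 [0.57274475 0.29149587 0.1351698 ]]
a [0.5725 0.0299] -1.111954222055234 586 44 [ 0.0311 -0.063   0.0804] 0.09054485237107292
b [ 0.4549 -0.3696] -3.069195610725572 989 81 [-0.0697 -0.0051  0.08  ] 0.0900862009964026
c [ 0.4986 -0.1741] -3.037340742591826 786 63 [-0.0695 -0.0073  0.0793] 0.08967291336286587
d [ 0.6203 -0.2844] -3.075861881387035 900 74 [-0.0694 -0.0046  0.08  ] 0.0903548924835853
e [0.6475 0.1707] -2.977161073157291 544 42 [-0.0708 -0.0117  0.0793] 0.0891231181513545
```

View pics/s7.png

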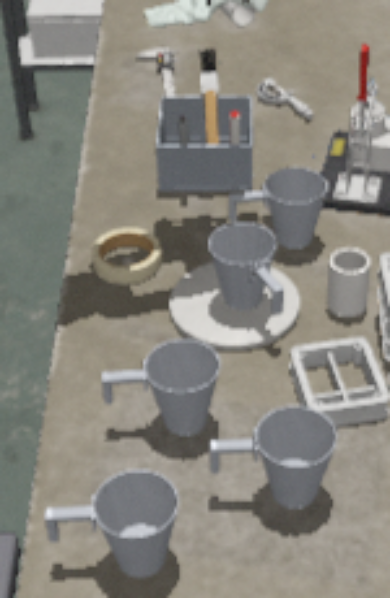

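```bash
cat >> h.py <<'E'
def hp(c,phi,r=.066): return np.array([c[0]+r*np.cos(phi),c[1]+r*np.sin(phi)])
E
python3 - <<'E'
from h import *
g=hp((.6475,.1707),-2.98)
plan([([*g,.2],down(-2.98-np.pi/2+2*np.pi),4),([*g,.10],down(1.732),4)],near=False)
E
```

```text
wp [0.582 0.16  0.181] turn 1.69 rows 10
wp [0.582 0.16  0.081] turn 0.0 rows 2
[[1.05,-1.48,0.1,-0.168,0.016,-0.008,4],[1.06,-1.47,-0.13,-0.168,0.016,-0.008,4],[1.08,-1.42,-0.35,-0.168,0.016,-0.008,4],[1.09,-1.33,-0.57,-0.168,0.016,-0.008,4],[1.12,-1.21,-0.76,-0.168,0.016,-0.008,4],[1.14,-1.06,-0.93,-0.168,0.016,-0.008,4],[1.16,-0.88,-1.08,-0.168,0.016,-0.008,4],[1.19,-0.68,-1.19,-0.168,0.016,-0.008,4],[1.21,-0.47,-1.27,-0.168,0.016,-0.008,4],[1.24,-0.24,-1.31,-0.168,0.016,-0.008,4],[5,0,0,0,0,-0,4],[5,0,0,0,0,-0,4]]
```

arm_command:
  plan:
    - [1,-1.5,0.1,-0.168,0.016,-0.008,4]
    - [1,-1.5,-0.1,-0.168,0.016,-0.008,4]
    - [1.1,-1.4,-0.4,-0.168,0.016,-0.008,4]
    - [1.1,-1.3,-0.6,-0.168,0.016,-0.008,4]
    - [1.1,-1.2,-0.8,-0.168,0.016,-0.008,4]
    - [1.1,-1.1,-0.9,-0.168,0.016,-0.008,4]
    - [1.2,-0.9,-1.1,-0.168,0.016,-0.008,4]
    - [1.2,-0.7,-1.2,-0.168,0.016,-0.008,4]
    - [1.2,-0.5,-1.3,-0.168,0.016,-0.008,4]
    - [1.2,-0.2,-1.3,-0.168,0.016,-0.008,4]
    - [0,0,0,0,0,0,4]

```text
time: 21.75
position: [0.5773, 0.1573, 0.1676]
tool_rot: [-0.549, 0.445, 0.556, 0.438]
ft_force: [-0.0, 0.3, 0.2]
grip_width: 0.0398
```

```bash
cat > hw.py <<'E'
# wrist look: handle bar of a free dipper; args: cx cy phi z0
import sys
from h import *
np.set_printoptions(precision=4,suppress=True)
cx,cy,phi,z0=map(float,sys.argv[1:5]); c=np.array([cx,cy])
o=robot.get_obs(); print(o["position"],o["q"].round(2),o["grip_width"])
im,d,K,T=snap("wrist"); P=cloud(d,K,T).reshape(-1,3); P=P[np.isfinite(P).all(1)]
q=P-[cx,cy,z0]; e=np.array([np.cos(phi),np.sin(phi)]); n=np.array([-e[1],e[0]])
a=q[:,:2]@e; b=q[:,:2]@n
k=(a>.05)&(a<.08)&(abs(b)<.02)&(abs(q[:,2]-.083)<.006)
pf=np.polyfit(a[k],b[k],1); ae=a[(abs(b)<.015)&(abs(q[:,2]-.083)<.006)&(a>.05)&(a<.11)]
print("n",k.sum(),"lateral",(b[k].min()+b[k].max())/2,b[k].min(),b[k].max(),"slope",pf[0],"z",np.median(q[k,2])+z0,"end",np.percentile(ae,98) if len(ae) else None)
E
python3 hw.py .6475 .1707 -2.98 0
python3 - <<'E'
from h import *
g=hp((.6475,.1707),-2.98)
plan([([*g,.12],down(1.732),4),([*g,.078],down(1.732),4)],near=False)
E
```

```text
[0.5773 0.1573 0.1676] [ 0.08  0.56  1.54 -0.    1.05 -1.71] 0.03981082582932993
n 710 lateral -0.008270888686456824 -0.01592870865187996 -0.0006130687210336895 slope -0.06112302331877237 z 0.08379499987179395 end 0.0903266213158505
wp [0.582 0.16  0.101] turn 0.06 rows 2
wp [0.582 0.16  0.059] turn 0.0 rows 1
[[3.36,-0.29,0.06,0.03,0.001,-0.006,4],[3.36,-0.27,0.07,0.03,0.001,-0.006,4],[4.2,-0,-0,-0,-0,-0,4]]
```

```bash
cat >> h.py <<'E'
def rim(P,c,zt,r0=.0424):
    """circle fit on rim top ring points (z within 3 mm of zt), mid-wall radius"""
    p=P.reshape(-1,3); p=p[np.isfinite(p).all(1)]; c=np.array(c,float)
    for it in range(3):
        r=np.hypot(p[:,0]-c[0],p[:,1]-c[1]); s=p[(abs(p[:,2]-zt)<.0035)&(abs(r-r0)<(.009 if it<2 else .004))]
        if len(s)<20: return None
        c=least_squares(lambda c:np.hypot(s[:,0]-c[0],s[:,1]-c[1])-r0,c,loss="soft_l1",f_scale=.001).x
    an=np.arctan2(s[:,1]-c[1],s[:,0]-c[0]); return c.round(4),len(s),"z",np.median(s[:,2]).round(4),"cov",np.unique((an//.35)).size
E
python3 - <<'E'
from h import *
for cam in("wrist","side"):
    im,d,K,T=snap(cam); P=cloud(d,K,T)
    for n,c,z in(("e",(.647,.174),.091),("a",(.5725,.03),.103),("c",(.4986,-.174),.091),("b",(.455,-.3696),.091),("d",(.6203,-.2844),.091)): print(cam,n,rim(P,c,z))
    if cam=="wrist": cv2.imwrite("pics/w2.png",im)
E
```

```text
wrist e (array([0.6462, 0.1754]), 210, 'z', np.float64(0.0899), 'cov', 6)
wrist a (array([0.5721, 0.0359]), 2115, 'z', np.float64(0.1044), 'cov', 17)
wrist c None
wrist b None
wrist d None
side e (array([0.6479, 0.17  ]), 38, 'z', np.float64(0.089), 'cov', 16)
side a (array([0.5727, 0.029 ]), 61, 'z', np.float64(0.1012), 'cov', 18)
side c (array([ 0.4986, -0.1746]), 64, 'z', np.float64(0.0898), 'cov', 18)
side b (array([ 0.4549, -0.3694]), 101, 'z', np.float64(0.0901), 'cov', 18)
side d (array([ 0.6206, -0.284 ]), 86, 'z', np.float64(0.0895), 'cov', 18)
```

View pics/w2.png

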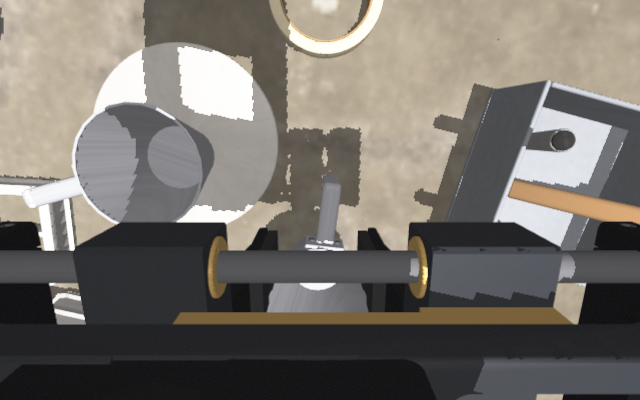

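Run:
```python
from h import *
g=(.581,.168)
plan([([*g,.12],down(1.672),4),([*g,.077],down(1.672),4)],near=False)
```

```text
wp [0.581 0.168 0.101] turn 0.12 rows 2
wp [0.581 0.168 0.058] turn 0.0 rows 1
[[3.43,-0.25,0.46,0.061,0,-0.005,4],[3.43,-0.2,0.47,0.061,0,-0.005,4],[4.3,0,0,-0,-0,-0,4]]
```

arm_command:
  plan:
    - [3.4,-0.25,0.5,0.061,0,0,4]
    - [3.4,-0.2,0.5,0.061,0,0,4]
    - [4,0,0,0,0,0,4]
    - [0,0,0,0,0,0,4]
  grip_force: 50

```text
time: 22.4
position: [0.5844, 0.1716, 0.0631]
tool_rot: [-0.522, 0.476, 0.522, 0.477]
ft_force: [0.1, -0.5, -0.5]
grip_width: 0.0396
```

Run:
```python
from h import *
g=(.581,.168)
print(robot.get_obs()["position"],robot.get_obs()["ft_force"])
plan([([*g,.077],down(1.672),4)],near=False)
```

```text
[0.58438738 0.17163328 0.06307851] [ 0.06455551 -0.52283357 -0.45307554]
wp [0.581 0.168 0.058] turn 0.01 rows 1
[[0.51,0.37,-0.33,-0.01,0.001,0.001,4]]
```

arm_command:
  plan:
    - [0.5,0.35,-0.3,-0.01,0,0,4]
    - [0,0,0,0,0,0,0]
    - [0,0,0,0,0,0,0]
    - [0,0,0,0,0,0,0]
    - [0,0,0,0,0,0,0]
    - [0,0,0,0,0,0,0]
    - [-1,0,0,0,0,0,0]
    - [-4,0,0,0,0,0,0]
    - [-5,0,0,0,0,0,0]
    - [-4,0,0,0,0,0,0]
    - [0,0,0,0,0,0,0]
  grip_force: 50

```text
time: 23.78
position: [0.5812, 0.1683, 0.2073]
tool_rot: [0.525, -0.473, -0.524, -0.476]
ft_force: [0.3, -0.3, -2.6]
grip_width: 0.013
```

```bash
cat >> h.py <<'E'
def held(P,c,z0):
    """5-dof outer-cone fit of held dipper (side cam)"""
    p=P.reshape(-1,3); p=p[np.isfinite(p).all(1)]; x=np.array([c[0],c[1],z0,0,0],float)
    def res(x,p):
        q=p-x[:3]; ax=np.array([x[3],x[4],1]); ax/=np.linalg.norm(ax); h=q@ax; r=np.linalg.norm(q-h[:,None]*ax,axis=1)
        return r-(24.5e-3+h/.092*18.9e-3),h
    for tol in(.02,.01,.006,.004):
        e,h=res(x,p); s=p[(abs(e)<tol)&(h>0)&(h<.092)]
        # rim-top height as extra: highest ring points
        x=least_squares(lambda x:res(x,s)[0],x,loss="soft_l1",f_scale=.0015).x
    r=np.hypot(p[:,0]-x[0]-.092*x[3],p[:,1]-x[1]-.092*x[4]); t=p[(abs(r-.0424)<.004)&(abs(p[:,2]-x[2]-.09)<.02)]
    pl=np.linalg.lstsq(np.c_[t[:,:2]-x[:2],np.ones(len(t))],t[:,2],rcond=None)[0] if len(t)>10 else None
    return x.round(4),len(s)
E
python3 - <<'E'
from h import *
o=robot.get_obs(); print(o["position"],o["grip_width"],o["ft_force"],o["q"].round(2))
im,d,K,T=snap("side"); P=cloud(d,K,T); cv2.imwrite("pics/s8.png",cv2.resize(im[60:230,260:420],None,fx=3.5,fy=3.5))
p=o["position"]; print(held(P,(p[0]+.066,p[1]),p[2]+.019-.078))
E
```

```text
[0.5812435  0.16832273 0.20727552] 0.013002628926848506 [ 0.34324967 -0.30598752 -2.56896161] [ 0.1   0.52  1.5   0.    1.12 -1.58]
(array([0.6432, 0.1702, 0.1454, 0.0076, 0.0052]), 525)
```

View pics/s8.png

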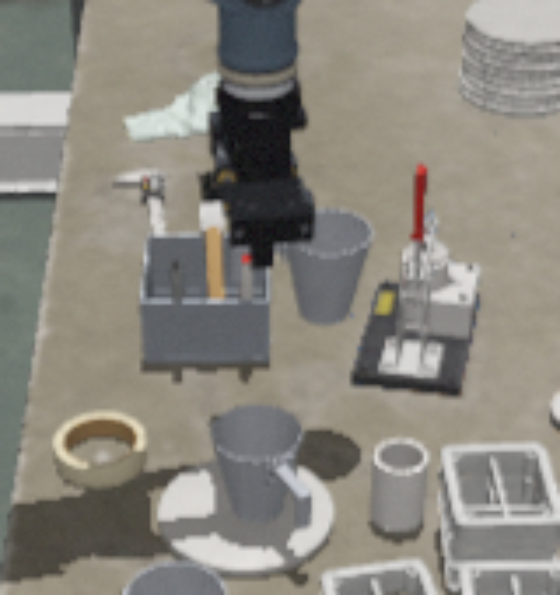

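Run:
```python
from h import *
plan([([.5137,.0664,.21],down(1.082),0)],near=False)
```

```text
wp [0.514 0.066 0.191] turn 0.59 rows 4
[[0.35,1.89,-2.36,0.147,0,-0,0],[0.35,1.53,-2.62,0.147,0,-0,0],[0.35,1.13,-2.81,0.147,0,-0,0],[0.35,0.7,-2.95,0.147,0,-0,0]]
```

arm_command:
  plan:
    - [0.3,1.9,-2.4,0.147,0,0,0]
    - [0.3,1.5,-2.6,0.147,0,0,0]
    - [0.3,1.1,-2.8,0.147,0,0,0]
    - [0.2,0.6,-2.8,0.14,0,0,0]
    - [0,0,0,0,0,0,0]

```text
time: 24.45
position: [0.5048, 0.0659, 0.1845]
tool_rot: [-0.356, 0.614, 0.366, 0.601]
ft_force: [0.3, -0.1, -1.7]
grip_width: 0.0135
```

```bash
cat > hv.py <<'E'
# held dipper vs a, in side frame. args: target handle angle, under z
import sys
from h import *
th=float(sys.argv[1]); zg=float(sys.argv[2]); A=np.array([.572,.0355])
o=robot.get_obs(); p=o["position"]; Rm=R.from_quat(o["tool_rot"]); m=Rm.as_matrix()
gp=p-m[:,0]*.019; yw=np.arctan2(m[1,2],m[0,2]); 
ph=[yw+np.pi/2,yw-np.pi/2]; ph=min(ph,key=lambda a:abs(np.angle(np.exp(1j*(a-th)))))
cc=gp[:2]-.066*np.array([np.cos(ph),np.sin(ph)])
print("TCP",p.round(4),"grip",round(o["grip_width"],4),"F",o["ft_force"].round(1),"phi",round(ph,3),"centre by tool",cc.round(4),"under z",round(gp[2]-.078,4))
im,d,K,T=snap("side"); P=cloud(d,K,T)
x,n=held(P,cc-[-.0007,.006],gp[2]-.078); print("centre by side (corrected)",(x[:2]+[-.0007,.006]).round(4),x[2:],n,"rim a",rim(P,(.5727,.0295),.103))
t=hp(A,th); plan([([*t,zg],down(th+np.pi/2),0)])
im,d,K,T=snap("wrist"); P=cloud(d,K,T); print("wrist rim held",rim(P,cc,gp[2]+.013))
E
python3 hv.py 2.653 .19
```

```text
TCP [0.5048 0.0659 0.1845] grip 0.0135 F [ 0.3 -0.1 -1.7] phi 2.644 centre by tool [0.5632 0.0344] under z 0.1255
centre by side (corrected) [0.5561 0.0385] [ 0.1212  0.0495 -0.0199] 672 rim a (array([0.5722, 0.0293]), 40, 'z', np.float64(0.1019), 'cov', 14)
wp [0.514 0.066 0.171] turn 0.02 rows 1
[[1.35,-0.73,0.39,-0.008,-0.007,-0.02,0]]
wrist rim held None
```

arm_command:
  plan:
    - [0.5,-0.7,0.4,-0.008,-0.007,-0.02,0]
    - [0,0,0,0,0,0,0]
    - [0,0,0,0,0,0,0]

```text
time: 24.92
position: [0.5166, 0.0689, 0.1789]
tool_rot: [-0.367, 0.604, 0.365, 0.606]
ft_force: [-0.6, -0.1, -2.0]
grip_width: 0.0134
```

```bash
python3 hv.py 2.653 .19
python3 - <<'E'
from h import *
im,d,K,T=snap("side"); cv2.imwrite("pics/s9.png",cv2.resize(im[110:230,270:400],None,fx=4,fy=4))
E
```

```text
TCP [0.5166 0.0689 0.1789] grip 0.0134 F [-0.6 -0.1 -2. ] phi 2.659 centre by tool [0.575  0.0383] under z 0.1199
centre by side (corrected) [0.5707 0.0414] [ 0.1176  0.0127 -0.0062] 668 rim a (array([0.5723, 0.0298]), 32, 'z', np.float64(0.1018), 'cov', 14)
wp [0.514 0.066 0.171] turn 0.01 rows 1
[[0.79,0.14,-0.35,0.005,0.002,0.003,0]]
wrist rim held None
```

View pics/s9.png

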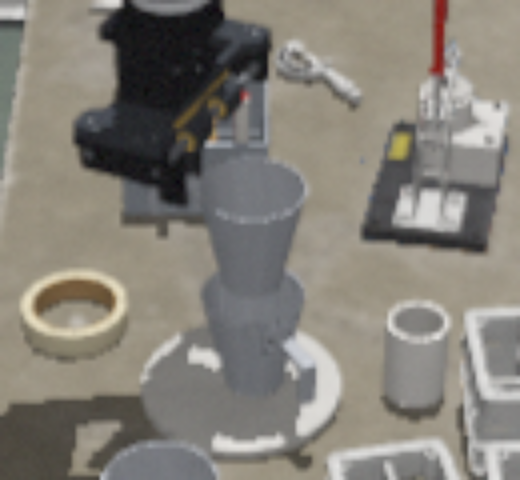

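arm_command:
  plan:
    - [1.5,-0.1,-0.4,0,0,0,0]
    - [2,0,0,0,0,0,0]
    - [2,0,0,0,0,0,0]
    - [1.5,0,0,0,0,0,0]
    - [0,0,0,0,0,0,0]

```text
time: 25.7
position: [0.5177, 0.0647, 0.1088]
tool_rot: [-0.368, 0.602, 0.364, 0.608]
ft_force: [-1.3, -0.1, -2.5]
grip_width: 0.0137
```

```bash
python3 hv.py 2.653 .113
```

```text
TCP [0.5177 0.0647 0.1088] grip 0.0137 F [-1.3 -0.1 -2.5] phi 2.659 centre by tool [0.576 0.034] under z 0.0498
centre by side (corrected) [0.5682 0.0277] [0.0451 0.0509 0.1093] 543 rim a (array([0.5711, 0.029 ]), 48, 'z', np.float64(0.102), 'cov', 16)
wp [0.514 0.066 0.094] turn 0.01 rows 1
[[1.53,0.51,-0.06,0.006,0.004,0.009,0]]
wrist rim held None
```

arm_command:
  plan:
    - [0.8,0.2,0,0,0,0,0]
    - [0.5,0,0,0,0,0,0]
    - [0,0,0,0,0,0,0]

```text
time: 26.18
position: [0.518, 0.0658, 0.0981]
tool_rot: [-0.369, 0.601, 0.363, 0.609]
ft_force: [1.3, -0.6, -0.1]
grip_width: 0.0134
```

arm_command:
  plan:
    - [0.4,0,0,0,0,0,0]
    - [0.2,0,0,0,0,0,0]
    - [0,0,0,0,0,0,0]

```text
time: 26.55
position: [0.5175, 0.0665, 0.098]
tool_rot: [-0.369, 0.6, 0.363, 0.61]
ft_force: [0.3, -2.6, -1.3]
grip_width: 0.0133
```

arm_command:
  plan:
    - [0,0,0,0,0,0,4]
    - [0,0,0,0,0,0,4]
    - [0,0,0,0,0,0,4]
    - [0,0,0,0,0,0,4]
    - [-3,0,0,0,0,0,4]
    - [-5,0,0,0,0,0,4]
    - [-5,0,0,0,0,0,4]
    - [0,0,0,0,0,0,4]

```text
time: 27.55
position: [0.5159, 0.0666, 0.2299]
tool_rot: [-0.369, 0.6, 0.363, 0.61]
ft_force: [0.1, -0.4, -1.4]
grip_width: 0.0401
```

```bash
cat > st.py <<'E'
from h import *
o=robot.get_obs(); print("TCP",o["position"].round(4),o["q"].round(2))
im,d,K,T=snap("side"); P=cloud(d,K,T); np.savez("last.npz",im=im,P=P)
p=P.reshape(-1,3); p=p[np.isfinite(p).all(1)]; r=np.hypot(p[:,0]-.5725,p[:,1]-.0295); s=p[(r<.05)&(r>.037)&(p[:,2]>.095)]
h,b=np.histogram(s[:,2],np.arange(.095,.26,.004)); print("ring z hist",[(round(float(x),3),int(n)) for x,n in zip(b,h) if n])
zt=float(__import__("sys").argv[1]); print("side rim",rim(P,(.5725,.0295),zt))
k=s[(abs(s[:,2]-zt)<.006)]; A=np.linalg.lstsq(np.c_[k[:,:2]-[.5725,.0295],np.ones(len(k))],k[:,2],rcond=None)[0]; print("rim plane slope,z",A.round(4))
im,d,K,T=snap("wrist"); P=cloud(d,K,T); print("wrist rim",rim(P,(.572,.0355),zt+.001), "a",rim(P,(.572,.0355),.104))
E
python3 st.py .125
```

```text
TCP [0.5159 0.0666 0.2299] [-0.09  0.37  1.7   0.    1.06 -1.18]
ring z hist [(0.095, 34), (0.099, 60), (0.103, 41), (0.107, 30), (0.111, 45), (0.115, 41), (0.119, 50), (0.123, 37), (0.127, 3)]
side rim (array([0.5722, 0.0313]), 59, 'z', np.float64(0.1234), 'cov', 18)
rim plane slope,z [ 0.0033 -0.0106  0.1226]
wrist rim (array([0.572 , 0.0376]), 726, 'z', np.float64(0.1261), 'cov', 14) a (array([0.5677, 0.0409]), 452, 'z', np.float64(0.1047), 'cov', 12)
```

Run:
```python
from h import *
plan([([.432,-.171,.19],down(-3.09-np.pi/2+2*np.pi),4)],near=False)
```

```text
wp [ 0.432 -0.171  0.171] turn 0.53 rows 5
[[1.09,-0.77,-4.97,-0.107,0,0.001,4],[1.09,-0.23,-5.02,-0.107,0,0.001,4],[1.09,0.3,-5.02,-0.107,0,0.001,4],[1.1,0.83,-4.96,-0.107,0,0.001,4],[1.1,1.36,-4.84,-0.107,0,0.001,4]]
```

arm_command:
  plan:
    - [0,-0.8,-5,-0.107,0,0,4]
    - [1.2,-0.2,-5,-0.107,0,0,4]
    - [1.2,0.3,-5,-0.107,0,0,4]
    - [1.2,0.8,-5,-0.107,0,0,4]
    - [1,1.4,-4.8,-0.107,0,0,4]
    - [0,0,0,0,0,0,4]

```text
time: 28.4
position: [0.4266, -0.1749, 0.1684]
tool_rot: [-0.513, 0.481, 0.523, 0.482]
ft_force: [0.4, -0.3, -0.4]
grip_width: 0.0398
```

```bash
cat > ap.py <<'E'
# args cx cy phi(guess, wrist frame) : prints measured handle + plan down to grasp
import sys
exec(open("hw.py").read().replace("P=cloud(d,K,T).reshape(-1,3)","P0=cloud(d,K,T);P=P0.reshape(-1,3)"))
lat=(b[k].min()+b[k].max())/2 if k.sum()>50 else 0; ph2=phi+np.arctan(pf[0]); am=np.median(a[k])
latm=np.polyval(pf,.066); print("rim",rim(P0,c,z0+.091),"lat66",latm)
h=c+e*.066+n*lat; print("handle",h.round(4),"phi",round(ph2,3),"centre",(h-.066*np.array([np.cos(ph2),np.sin(ph2)])).round(4))
m=R.from_quat(o["tool_rot"]).as_matrix(); yw=ph2+np.pi/2
if m[0,2]*np.cos(yw)+m[1,2]*np.sin(yw)<0: yw+=np.pi
plan([([*h,.115],down(yw),4),([*h,.078],down(yw),4)],near=False)
E
python3 ap.py .498 -.168 -3.09 0
```

```text
[ 0.4266 -0.1749  0.1684] [-0.63  0.4   1.88  0.    0.87 -2.28] 0.03983587337158912
n 714 lateral 0.00216731078502172 -0.0049295530169124035 0.009264174586955843 slope 0.014343583766433911 z 0.08380159585671554 end 0.09108595096655302
rim (array([ 0.4971, -0.1709]), 273, 'z', np.float64(0.0899), 'cov', 6) lat66 0.0023307779463391885
handle [ 0.4322 -0.1736] phi -3.076 centre [ 0.4981 -0.1692]
wp [ 0.432 -0.174  0.096] turn 0.02 rows 2
wp [ 0.432 -0.174  0.059] turn 0.0 rows 1
[[3.63,-0.3,-0.08,0.004,0.006,-0.004,4],[3.63,-0.29,-0.06,0.004,0.006,-0.004,4],[3.7,-0,-0,0,0,-0,4]]
```

arm_command:
  plan:
    - [3.5,-0.3,-0.1,0,0,0,4]
    - [3.5,-0.3,0,0,0,0,4]
    - [3.3,0,0,0,0,0,4]
    - [0,0,0,0,0,0,4]
  grip_force: 50

```text
time: 28.95
position: [0.4317, -0.1669, 0.0614]
tool_rot: [-0.512, 0.48, 0.525, 0.482]
ft_force: [-0.2, 0.6, 0.2]
grip_width: 0.0402
```

Run:
```python
from h import *
plan([([.4322,-.1736,.078],down(-3.076-np.pi/2+2*np.pi),4)],near=False); print(robot.get_obs()["position"],robot.get_obs()["ft_force"])
```

```text
wp [ 0.432 -0.174  0.059] turn 0.02 rows 1
[[0.23,-0,-0.68,0.01,0.016,-0.012,4]]
[ 0.4316895  -0.16686285  0.06143533] [-0.1501419   0.55929444  0.20094426]
```

arm_command:
  plan:
    - [0.2,0,-0.65,0.01,0.015,-0.01,4]
    - [0,0,0,0,0,0,0]
    - [0,0,0,0,0,0,0]
    - [0,0,0,0,0,0,0]
    - [0,0,0,0,0,0,0]
    - [0,0,0,0,0,0,0]
    - [0,0,0,0,0,0,0]
    - [-1,0,0,0,0,0,0]
    - [-4,0,0,0,0,0,0]
    - [-5,0,0,0,0,0,0]
    - [-4.5,0,0,0,0,0,0]
    - [0,0,0,0,0,0,0]
  grip_force: 50

```text
time: 30.45
position: [0.4318, -0.1722, 0.2124]
tool_rot: [-0.516, 0.484, 0.516, 0.483]
ft_force: [-0.6, -1.2, -2.8]
grip_width: 0.0132
```

```bash
sed -i 's/A=np.array(\[.572,.0355\])/A=np.array([.572,.0365])/' hv.py; python3 hv.py -3.08 .23
python3 - <<'E'
from h import *
t=hp((.572,.0365),-2.374); plan([([*t,.225],down(-2.374-np.pi/2+2*np.pi),0)],near=False)
E
```

```text
TCP [ 0.4318 -0.1722  0.2124] grip 0.0132 F [-0.6 -1.2 -2.8] phi 3.208 centre by tool [ 0.4977 -0.1678] under z 0.1534
centre by side (corrected) [ 0.4945 -0.1659] [0.153  0.0121 0.0024] 840 rim a (array([0.5711, 0.0282]), 65, 'z', np.float64(0.1019), 'cov', 18)
wp [0.506 0.032 0.211] turn 0.01 rows 4
[[-0.01,-2.22,4.96,0.001,0.001,-0.001,0],[-0.01,-2.22,4.96,0.001,0.001,-0.001,0],[-0.01,-2.21,4.96,0.001,0.001,-0.001,0],[-0.01,-2.21,4.96,0.001,0.001,-0.001,0]]
wrist rim held None
wp [ 0.525 -0.009  0.206] turn 0.7 rows 5
[[0.06,-2.11,3.09,-0.14,0.001,-0.001,0],[0.06,-2.52,2.77,-0.14,0.001,-0.001,0],[0.06,-2.88,2.39,-0.14,0.001,-0.001,0],[0.06,-3.19,1.96,-0.14,0.001,-0.001,0],[0.06,-3.43,1.5,-0.14,0.001,-0.001,0]]
```

arm_command:
  plan:
    - [0,-2.1,3.1,-0.14,0,0,0]
    - [0,-2.5,2.8,-0.14,0,0,0]
    - [0,-2.9,2.4,-0.14,0,0,0]
    - [0,-3.2,2,-0.14,0,0,0]
    - [0,-2.8,1.2,-0.14,0,0,0]
    - [0,0,0,0,0,0,0]
    - [0,0,0,0,0,0,0]

```text
time: 31.42
position: [0.5118, -0.0073, 0.1949]
tool_rot: [-0.639, 0.272, 0.668, 0.269]
ft_force: [0.2, 0.3, -3.1]
grip_width: 0.0134
```

```bash
python3 hv.py -2.374 .215
```

```text
TCP [ 0.5118 -0.0073  0.1949] grip 0.0134 F [ 0.2  0.3 -3.1] phi 3.927 centre by tool [0.5592 0.0391] under z 0.1359
centre by side (corrected) [0.5531 0.0413] [ 0.1316  0.0544 -0.0008] 273 rim a (array([0.5701, 0.0319]), 57, 'z', np.float64(0.1022), 'cov', 14)
wp [ 0.525 -0.009  0.196] turn 0.04 rows 1
[[-0.16,-0.77,-1.03,0.017,0.037,-0.019,0]]
wrist rim held None
```

arm_command:
  plan:
    - [-0.2,-0.75,-1,0.01,0.037,-0.019,0]
    - [0,0,0,0,0,0,0]
    - [0,0,0,0,0,0,0]

```text
time: 31.9
position: [0.5248, -0.0115, 0.197]
tool_rot: [0.653, -0.276, -0.65, -0.276]
ft_force: [-0.3, 0.7, -2.0]
grip_width: 0.0135
```

```bash
python3 hv.py -2.374 .215
```

```text
TCP [ 0.5248 -0.0115  0.197 ] grip 0.0135 F [-0.3  0.7 -2. ] phi 3.912 centre by tool [0.5721 0.0345] under z 0.138
centre by side (corrected) [0.5704 0.0366] [ 0.1337 -0.0165 -0.0063] 291 rim a (array([0.5708, 0.0335]), 51, 'z', np.float64(0.1029), 'cov', 14)
wp [ 0.525 -0.009  0.196] turn 0.01 rows 1
[[0.11,-0.12,0.19,0.002,-0.004,0.002,0]]
wrist rim held None
```

arm_command:
  plan:
    - [1.5,-0.05,0.1,0,0,0,0]
    - [2,0,0,0,0,0,0]
    - [2,0,0,0,0,0,0]
    - [1.5,0,0,0,0,0,0]
    - [0.7,0,0,0,0,0,0]
    - [0,0,0,0,0,0,0]

```text
time: 32.75
position: [0.5254, -0.0117, 0.1181]
tool_rot: [0.654, -0.276, -0.649, -0.275]
ft_force: [1.7, 2.7, 2.6]
grip_width: 0.0132
```

arm_command:
  plan:
    - [0,0,0,0,0,0,4]
    - [0,0,0,0,0,0,4]
    - [0,0,0,0,0,0,4]
    - [0,0,0,0,0,0,4]
    - [-3,0,0,0,0,0,4]
    - [-5,0,0,0,0,0,4]
    - [-5,0,0,0,0,0,4]
    - [0,0,0,0,0,0,4]

```text
time: 33.75
position: [0.5247, -0.0111, 0.2504]
tool_rot: [0.653, -0.276, -0.649, -0.274]
ft_force: [-0.7, 0.5, 0.1]
grip_width: 0.0394
```

```bash
python3 st.py .146; python3 cad.py|tail -2
```

```text
TCP [ 0.5247 -0.0111  0.2504] [-0.23  0.36  1.65 -0.    1.13 -2.57]
ring z hist [(0.095, 34), (0.099, 22), (0.103, 16), (0.107, 17), (0.111, 24), (0.115, 25), (0.119, 35), (0.123, 36), (0.127, 35), (0.131, 46), (0.135, 50), (0.139, 55), (0.143, 62), (0.147, 8)]
side rim (array([0.571 , 0.0309]), 69, 'z', np.float64(0.1452), 'cov', 18)
rim plane slope,z [0.0202 0.0045 0.1439]
wrist rim (array([0.5707, 0.0346]), 702, 'z', np.float64(0.1476), 'cov', 12) a (array([0.5723, 0.0348]), 172, 'z', np.float64(0.1052), 'cov', 8)
caddy front [0.50837628 0.28986883 0.04120789] [[0.45345813 0.2813392  0.02051752]
 [0.59101716 0.32878651 0.07445068]]Traceback (most recent call last):
  File "cad.py", line 5, in <module>
    r=P[60:190,300:400].reshape(-1,3); r=r[(r[:,2]>.1)&(r[:,2]<.19)&(abs(r[:,0]-.555)<.04)&(abs(r[:,1]-.32)<.06)]; print(len(r),np.percentile(r,[2,50,98],0))
                                                                                                                                ~~~~~~~~~~~~~^^^^^^^^^^^^^^^
    return _quantile_unchecked(
        a, q, axis, out, overwrite_input, method, keepdims, weights)
    return _ureduce(a,
                    func=_quantile_ureduce_func,
    ...<5 lines>...
                    overwrite_input=overwrite_input,
                    method=method)
    r = func(a, **kwargs)
    result = _quantile(arr,
                       quantiles=q,
    ...<2 lines>...
                       out=out,
                       weights=wgt)
    slices_having_nans = np.isnan(arr[-1, ...])
                                  ~~~^^^^^^^^^
IndexError: index -1 is out of bounds for axis 0 with size 0
```

Run:
```python
from h import *
plan([([.554,-.281,.19],down(-3.10-np.pi/2+2*np.pi),4)],near=False)
```

```text
wp [ 0.554 -0.281  0.171] turn 0.73 rows 6
[[1.25,2.74,-3.62,0.122,0,-0.001,4],[1.25,2.29,-3.93,0.122,0,-0.001,4],[1.24,1.79,-4.18,0.122,0,-0.001,4],[1.24,1.28,-4.36,0.122,0,-0.001,4],[1.24,0.74,-4.48,0.122,0,-0.001,4],[1.24,0.19,-4.54,0.122,0,-0.001,4]]
```

arm_command:
  plan:
    - [0.5,2.7,-3.6,0.122,0,0,4]
    - [1.2,2.3,-3.9,0.122,0,0,4]
    - [1.2,1.8,-4.2,0.122,0,0,4]
    - [1.2,1.3,-4.4,0.122,0,0,4]
    - [1.2,0.7,-4.5,0.122,0,0,4]
    - [1.2,0.2,-4.5,0.122,0,0,4]
    - [0,0,0,0,0,0,4]

```text
time: 34.78
position: [0.5444, -0.284, 0.1623]
tool_rot: [-0.494, 0.5, 0.515, 0.492]
ft_force: [-0.4, 0.4, -0.6]
grip_width: 0.0401
```

```bash
python3 ap.py .620 -.278 -3.1 0
```

```text
[ 0.5444 -0.284   0.1623] [-0.66  0.6   1.49 -0.01  1.08 -2.24] 0.0401118531166045
n 737 lateral 0.0007211053155039846 -0.0063515546532260875 0.007793765284234057 slope -0.020725080836485513 z 0.08392621950348267 end 0.09126754320753178
rim None lat66 0.0006683840970605659
handle [ 0.5541 -0.2815] phi -3.121 centre [ 0.6201 -0.2801]
wp [ 0.554 -0.281  0.096] turn 0.03 rows 2
wp [ 0.554 -0.281  0.059] turn 0.0 rows 1
[[3.31,-0.61,-0.04,-0.001,0.008,-0.015,4],[3.32,-0.56,-0.01,-0.001,0.008,-0.015,4],[3.7,0,-0,-0,-0,-0,4]]
```

arm_command:
  plan:
    - [3.2,-0.6,0,0,0.008,-0.015,4]
    - [3.2,-0.5,0,0,0.008,-0.015,4]
    - [3.3,0,0,0,0,0,4]
    - [0,0,0,0,0,0,4]

```text
time: 35.33
position: [0.5512, -0.2735, 0.0606]
tool_rot: [-0.504, 0.493, 0.509, 0.493]
ft_force: [-0.6, 0.4, -0.3]
grip_width: 0.04
```

Run:
```python
from h import *
plan([([.5541,-.2815,.078],down(-3.121-np.pi/2+2*np.pi),4)],near=False); print(robot.get_obs()["position"],robot.get_obs()["ft_force"])
```

```text
wp [ 0.554 -0.282  0.059] turn 0.01 rows 1
[[0.16,-0.27,-0.8,0.006,0.006,-0.006,4]]
[ 0.55122109 -0.27354245  0.06062434] [-0.6222894   0.44989526 -0.28100092]
```

arm_command:
  plan:
    - [0.15,-0.25,-0.75,0.006,0.006,-0.006,4]
    - [0,0,0,0,0,0,0]
    - [0,0,0,0,0,0,0]
    - [0,0,0,0,0,0,0]
    - [0,0,0,0,0,0,0]
    - [0,0,0,0,0,0,0]
    - [0,0,0,0,0,0,0]
    - [-1,0,0,0,0,0,0]
    - [-4,0,0,0,0,0,0]
    - [-5,0,0,0,0,0,0]
    - [-5.3,0,0,0,0,0,0]
    - [-2,0,0,0,0,0,0]
  grip_force: 50

```text
time: 36.83
position: [0.5522, -0.2791, 0.239]
tool_rot: [-0.504, 0.495, 0.507, 0.494]
ft_force: [0.9, -0.5, -2.8]
grip_width: 0.0133
```

```bash
sed -i 's/A=np.array(\[.572,.0365\])/A=np.array([.5715,.036])/' hv.py; python3 hv.py -3.12 .24|head -2
python3 - <<'E'
from h import *
A=(.5715,.036)
y=-3.121-np.pi/2+2*np.pi
plan([([.50,-.10,.255],down(y-1.5),0),([*hp(A,.14),.245],down(.14-np.pi/2),0)],near=False)
E
```

```text
TCP [ 0.5522 -0.2791  0.239 ] grip 0.0133 F [ 0.9 -0.5 -2.8] phi 3.164 centre by tool [ 0.6182 -0.2777] under z 0.18
centre by side (corrected) [ 0.6143 -0.2749] [ 0.1785  0.0182 -0.0028] 929 rim a None
wp [ 0.5   -0.1    0.236] turn 1.5 rows 9
wp [0.637 0.045 0.226] turn 1.52 rows 9
[[0.03,0.54,2,0.167,-0,-0.001,0],[0.03,0.86,1.89,0.167,-0,-0.001,0],[0.03,1.16,1.72,0.167,-0,-0.001,0],[0.03,1.43,1.5,0.167,-0,-0.001,0],[0.03,1.66,1.24,0.167,-0,-0.001,0],[0.03,1.84,0.95,0.167,-0,-0.001,0],[0.03,1.98,0.63,0.167,-0,-0.001,0],[0.03,2.05,0.29,0.167,-0,-0.001,0],[0.03,2.07,-0.05,0.167,-0,-0.001,0],[0.11,1.47,1.66,0.169,-0,0,0],[0.11,1.73,1.39,0.169,-0,0,0],[0.11,1.94,1.08,0.169,-0,0,0]]
[[0.11,2.09,0.74,0.169,-0,0,0],[0.11,2.18,0.38,0.169,-0,0,0],[0.11,2.22,0,0.169,-0,0,0],[0.11,2.19,-0.37,0.169,-0,0,0],[0.11,2.09,-0.73,0.169,-0,0,0],[0.11,1.94,-1.07,0.169,-0,0,0]]
```

arm_command:
  plan:
    - [0,0.5,2,0.167,0,0,0]
    - [0,0.9,1.9,0.167,0,0,0]
    - [0,1.2,1.7,0.167,0,0,0]
    - [0,1.4,1.5,0.167,0,0,0]
    - [0,1.7,1.2,0.167,0,0,0]
    - [0,1.8,1,0.167,0,0,0]
    - [0,2,0.6,0.167,0,0,0]
    - [0,2,0.3,0.167,0,0,0]
    - [0,2.1,0,0.167,0,0,0]
    - [0,1.5,1.7,0.169,0,0,0]
    - [0,1.7,1.4,0.169,0,0,0]
    - [0,1.9,1.1,0.169,0,0,0]

```text
time: 38.42
position: [0.5372, -0.0398, 0.2215]
tool_rot: [0.176, 0.702, -0.167, 0.67]
ft_force: [0.1, -1.1, -2.9]
grip_width: 0.0133
```

arm_command:
  plan:
    - [0,2.1,0.7,0.169,0,0,0]
    - [0,2.2,0.4,0.169,0,0,0]
    - [0,2.2,0,0.169,0,0,0]
    - [0,2.2,-0.4,0.169,0,0,0]
    - [0,2.1,-0.7,0.169,0,0,0]
    - [0,1.9,-1,0.169,0,0,0]
    - [0,0,0,0,0,0,0]
    - [0,0,0,0,0,0,0]

```text
time: 39.42
position: [0.6333, 0.0541, 0.207]
tool_rot: [0.484, 0.531, -0.497, 0.486]
ft_force: [1.0, 0.7, 2.9]
grip_width: 0.0133
```

```bash
python3 hv.py .14 .238
```

```text
TCP [0.6333 0.0541 0.207 ] grip 0.0133 F [1.  0.7 2.9] phi 0.036 centre by tool [0.5685 0.0512] under z 0.148
centre by side (corrected) [0.5628 0.0574] [ 0.1503  0.061  -0.0403] 677 rim a (array([0.57  , 0.0283]), 31, 'z', np.float64(0.1028), 'cov', 13)
wp [0.637 0.045 0.219] turn 0.12 rows 1
[[-1.23,0.26,0.85,-0.104,-0.036,0.056,0]]
wrist rim held None
```

arm_command:
  plan:
    - [-1.8,0,0,0,-0.036,0.056,0]
    - [0,0.26,0.85,-0.1,0,0,0]
    - [0,0,0,0,0,0,0]
    - [0,0,0,0,0,0,0]

```text
time: 40.02
position: [0.6325, 0.0417, 0.2235]
tool_rot: [0.46, 0.534, -0.468, 0.533]
ft_force: [-0.2, -0.4, -2.4]
grip_width: 0.0132
```

```bash
python3 hv.py .14 .238
```

```text
TCP [0.6325 0.0417 0.2235] grip 0.0132 F [-0.2 -0.4 -2.4] phi 0.139 centre by tool [0.5673 0.0327] under z 0.1645
centre by side (corrected) [0.5668 0.0351] [ 0.1625 -0.0142  0.0055] 702 rim a (array([0.5698, 0.0295]), 33, 'z', np.float64(0.1023), 'cov', 12)
wp [0.637 0.045 0.219] turn 0.01 rows 1
[[0.42,0.49,-0.29,-0.001,0.007,0.009,0]]
wrist rim held None
```

arm_command:
  plan:
    - [0.2,0.45,-0.2,0,0,0,0]
    - [2,0,0,0,0,0,0]
    - [2,0,0,0,0,0,0]
    - [2,0,0,0,0,0,0]
    - [1.5,0,0,0,0,0,0]
    - [0,0,0,0,0,0,0]

```text
time: 40.88
position: [0.6387, 0.0452, 0.1434]
tool_rot: [0.461, 0.533, -0.467, 0.534]
ft_force: [0.1, -0.3, -2.6]
grip_width: 0.0133
```

arm_command:
  plan:
    - [0.4,0,0,0,0,0,0]
    - [0,0,0,0,0,0,0]
    - [0,0,0,0,0,0,4]
    - [0,0,0,0,0,0,4]
    - [0,0,0,0,0,0,4]
    - [0,0,0,0,0,0,4]
    - [-3,0,0,0,0,0,4]
    - [-5,0,0,0,0,0,4]
    - [-5,0,0,0,0,0,4]
    - [0,0,0,0,0,0,4]

```text
time: 42.12
position: [0.6417, 0.046, 0.2765]
tool_rot: [0.462, 0.531, -0.466, 0.536]
ft_force: [-0.1, -1.6, -0.4]
grip_width: 0.0399
```

```bash
python3 st.py .169; python3 cad.py|tail -2
python3 - <<'E'
from h import *
im=np.load("last.npz")["im"]; cv2.imwrite("pics/s10.png",cv2.resize(im[90:320,240:400],None,fx=2.5,fy=2.5))
# b: centre ~(.4543,-.363), phi~-3.11; target 1.40
plan([([.54,-.1,.26],down(-1.0),4),([.388,-.365,.19],down(-3.11+np.pi/2),4)],near=False)
E
```

```text
TCP [0.6417 0.046  0.2765] [-0.1   0.5   1.32 -0.01  1.32  1.34]
ring z hist [(0.095, 26), (0.099, 27), (0.103, 13), (0.107, 13), (0.111, 10), (0.115, 20), (0.119, 19), (0.123, 25), (0.127, 21), (0.131, 29), (0.135, 36), (0.139, 43), (0.143, 52), (0.147, 30), (0.151, 42), (0.155, 48), (0.159, 52), (0.163, 53), (0.167, 34), (0.171, 3)]
side rim (array([0.5735, 0.0314]), 57, 'z', np.float64(0.1675), 'cov', 18)
rim plane slope,z [0.0106 0.0026 0.1665]
wrist rim (array([0.5755, 0.0362]), 778, 'z', np.float64(0.1702), 'cov', 15) a (array([0.5728, 0.0338]), 197, 'z', np.float64(0.1053), 'cov', 7)
 [0.56718396 0.2820716  0.12147702]
 [0.57273004 0.28980561 0.13770492]]
wp [ 0.54  -0.1    0.241] turn 0.43 rows 4
wp [ 0.388 -0.365  0.171] turn 0.54 rows 6
[[0.79,-2.92,3.28,-0.108,0.001,0.003,4],[0.77,-3.26,2.94,-0.108,0.001,0.003,4],[0.76,-3.56,2.58,-0.108,0.001,0.003,4],[0.75,-3.82,2.18,-0.108,0.001,0.003,4],[1.17,-4.52,2.35,0.09,0,-0,4],[1.17,-4.29,2.74,0.09,0,-0,4],[1.17,-4.03,3.12,0.09,0,-0,4],[1.17,-3.73,3.47,0.09,0,-0,4],[1.17,-3.4,3.79,0.09,0,-0,4],[1.17,-3.05,4.08,0.09,0,-0,4]]
```

View pics/s10.png

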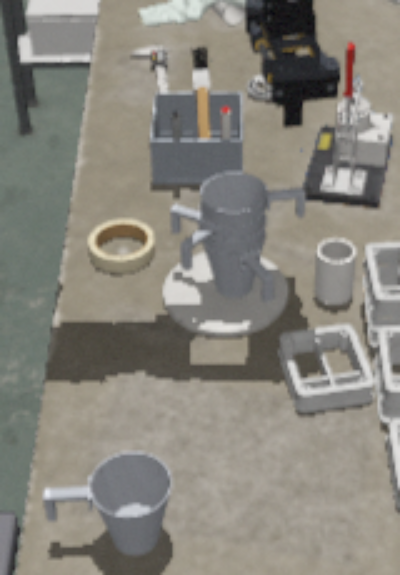

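Run:
```python
from h import *
plan([([.5,-.16,.27],down(.1),4),([.388,-.366,.19],down(-3.11-np.pi/2+2*np.pi),4)],near=False)
```

```text
wp [ 0.5   -0.16   0.251] turn 1.53 rows 10
wp [ 0.388 -0.366  0.171] turn 1.5 rows 9
[[0.22,-1.65,1.85,-0.153,-0.001,0.001,4],[0.22,-1.91,1.58,-0.153,-0.001,0.001,4],[0.22,-2.13,1.27,-0.153,-0.001,0.001,4],[0.22,-2.3,0.93,-0.153,-0.001,0.001,4],[0.21,-2.41,0.57,-0.153,-0.001,0.001,4],[0.21,-2.47,0.19,-0.153,-0.001,0.001,4],[0.21,-2.47,-0.19,-0.153,-0.001,0.001,4],[0.2,-2.41,-0.56,-0.153,-0.001,0.001,4],[0.2,-2.3,-0.93,-0.153,-0.001,0.001,4],[0.2,-2.13,-1.27,-0.153,-0.001,0.001,4],[0.89,-2.15,-1.47,-0.167,-0,-0,4],[0.89,-1.88,-1.8,-0.167,-0,-0,4]]
[[0.89,-1.55,-2.09,-0.167,-0,-0,4],[0.89,-1.18,-2.32,-0.167,-0,-0,4],[0.89,-0.78,-2.49,-0.167,-0,-0,4],[0.89,-0.36,-2.58,-0.167,-0,-0,4],[0.89,0.07,-2.6,-0.167,-0,-0,4],[0.89,0.51,-2.56,-0.167,-0,-0,4],[0.89,0.92,-2.44,-0.167,-0,-0,4]]
```

arm_command:
  plan:
    - [0,-1.7,1.9,-0.153,0,0,4]
    - [0,-1.9,1.6,-0.153,0,0,4]
    - [0,-2.1,1.3,-0.153,0,0,4]
    - [0,-2.3,0.9,-0.153,0,0,4]
    - [0,-2.4,0.6,-0.153,0,0,4]
    - [0,-2.5,0.2,-0.153,0,0,4]
    - [0.2,-2.5,-0.2,-0.153,0,0,4]
    - [0.2,-2.4,-0.6,-0.153,0,0,4]
    - [0.2,-2.3,-0.9,-0.153,0,0,4]
    - [0.2,-2.1,-1.3,-0.153,0,0,4]
    - [0.9,-2.1,-1.5,-0.167,0,0,4]
    - [0.9,-1.9,-1.8,-0.167,0,0,4]

```text
time: 43.78
position: [0.4615, -0.2112, 0.2231]
tool_rot: [-0.165, 0.705, 0.183, 0.665]
ft_force: [0.4, 0.1, -0.3]
grip_width: 0.0396
```

arm_command:
  plan:
    - [0.9,-1.5,-2.1,-0.167,0,0,4]
    - [0.9,-1.2,-2.3,-0.167,0,0,4]
    - [0.9,-0.8,-2.5,-0.167,0,0,4]
    - [0.8,-0.4,-2.6,-0.167,0,0,4]
    - [0.8,0,-2.6,-0.167,0,0,4]
    - [0.6,0.5,-2.6,-0.167,0,0,4]
    - [0.4,0.9,-2.4,-0.16,0,0,4]
    - [0,0,0,0,0,0,4]

```text
time: 44.78
position: [0.3731, -0.375, 0.1542]
tool_rot: [-0.499, 0.477, 0.561, 0.458]
ft_force: [-0.2, 0.9, -0.3]
grip_width: 0.04
```

```bash
python3 ap.py .4543 -.3635 -3.11 0
```

```text
[ 0.3731 -0.375   0.1542] [-0.97  0.53  1.68 -0.06  1.02 -2.64] 0.03997652320988129
n 543 lateral 0.001436019771249269 -0.005578253945309476 0.008450293487808014 slope -0.01877284478947439 z 0.0838115722782024 end 0.09142376798519376
rim (array([ 0.455 , -0.3652]), 191, 'z', np.float64(0.0928), 'cov', 6) lat66 0.001854704357437324
handle [ 0.3884 -0.367 ] phi -3.129 centre [ 0.4544 -0.3662]
wp [ 0.388 -0.367  0.096] turn 0.15 rows 2
wp [ 0.388 -0.367  0.059] turn 0.0 rows 1
[[2.85,-1.02,0.09,0.056,0.023,-0.04,4],[2.89,-0.89,0.21,0.056,0.023,-0.04,4],[3.7,0,0,0,-0,0,4]]
```

arm_command:
  plan:
    - [2.5,-1,0.1,0.056,0.023,-0.04,4]
    - [2.8,-0.9,0.1,0.056,0.023,-0.04,4]
    - [3,0,0,0,0,0,4]
    - [0,0,0,0,0,0,4]

```text
time: 45.32
position: [0.3897, -0.3617, 0.0672]
tool_rot: [-0.499, 0.498, 0.502, 0.5]
ft_force: [0.5, 1.3, 0.8]
grip_width: 0.0401
```

Run:
```python
from h import *
plan([([.3884,-.367,.078],down(-3.129-np.pi/2+2*np.pi),4)],near=False); print(robot.get_obs()["position"],robot.get_obs()["ft_force"])
```

```text
wp [ 0.388 -0.367  0.059] turn 0.01 rows 1
[[0.82,0.13,-0.53,-0.01,0.004,-0.001,4]]
[ 0.38966026 -0.36170161  0.06724076] [0.51545157 1.2602768  0.83906951]
```

arm_command:
  plan:
    - [0.8,0.1,-0.5,-0.01,0,0,4]
    - [0,0,0,0,0,0,0]
    - [0,0,0,0,0,0,0]
    - [0,0,0,0,0,0,0]
    - [0,0,0,0,0,0,0]
    - [0,0,0,0,0,0,0]
    - [0,0,0,0,0,0,0]
    - [-1,0,0,0,0,0,0]
    - [-4,0,0,0,0,0,0]
    - [-5.5,0,0,0,0,0,0]
    - [-6,0,0,0,0,0,0]
    - [-4.5,0,0,0,0,0,0]
  grip_force: 50

```text
time: 46.82
position: [0.3868, -0.3646, 0.2743]
tool_rot: [-0.498, 0.496, 0.508, 0.498]
ft_force: [-0.4, -1.3, -3.1]
grip_width: 0.0131
```

```bash
sed -i 's/A=np.array(\[.5715,.036\])/A=np.array([.5740,.0365])/' hv.py; python3 hv.py -3.13 .27|head -2
python3 - <<'E'
from h import *
A=(.5740,.0365)
plan([([.48,-.13,.29],down(.9),0),([*hp(A,1.40),.285],down(1.40-np.pi/2),0)],near=False)
E
```

```text
TCP [ 0.3868 -0.3646  0.2743] grip 0.0131 F [-0.4 -1.3 -3.1] phi 3.154 centre by tool [ 0.4529 -0.3641] under z 0.2153
centre by side (corrected) [ 0.4493 -0.3603] [ 0.2157  0.0231 -0.0072] 1250 rim a (array([0.5732, 0.036 ]), 41, 'z', np.float64(0.1025), 'cov', 7)
wp [ 0.48  -0.13   0.271] turn 0.68 rows 5
wp [0.585 0.102 0.266] turn 1.07 rows 7
[[0.15,-1.88,4.72,0.137,0.001,-0,0],[0.14,-1.22,4.94,0.137,0.001,-0,0],[0.14,-0.54,5.06,0.137,0.001,-0,0],[0.14,0.16,5.08,0.137,0.001,-0,0],[0.14,0.85,5.01,0.137,0.001,-0,0],[0.07,0.88,3.53,0.153,0,0,0],[0.07,1.41,3.35,0.153,0,0,0],[0.07,1.9,3.1,0.153,0,0,0],[0.07,2.35,2.77,0.153,0,0,0],[0.07,2.74,2.38,0.153,0,0,0],[0.07,3.08,1.94,0.153,0,0,0],[0.07,3.33,1.44,0.153,0,0,0]]
```

arm_command:
  plan:
    - [0,-1.9,4.7,0.137,0,0,0]
    - [0,-1.2,4.9,0.137,0,0,0]
    - [0,-0.5,5,0.137,0,0,0]
    - [0,0.2,5,0.137,0,0,0]
    - [0,0.8,5,0.137,0,0,0]
    - [0,0.9,3.5,0.153,0,0,0]
    - [0,1.4,3.3,0.153,0,0,0]
    - [0,1.9,3.1,0.153,0,0,0]
    - [0,2.3,2.8,0.153,0,0,0]
    - [0,2.7,2.4,0.153,0,0,0]
    - [0,2.8,1.7,0.153,0,0,0]
    - [0,0,0,0,0,0,0]

```text
time: 48.42
position: [0.5691, 0.0756, 0.2642]
tool_rot: [0.033, 0.718, -0.023, 0.695]
ft_force: [0.3, -0.6, -3.5]
grip_width: 0.0135
```

```bash
python3 hv.py 1.40 .265
```

```text
TCP [0.5691 0.0756 0.2642] grip 0.0135 F [ 0.3 -0.6 -3.5] phi 1.493 centre by tool [0.5646 0.0095] under z 0.2052
centre by side (corrected) [0.5604 0.0151] [ 0.2043  0.0379 -0.0363] 768 rim a (array([0.5726, 0.0379]), 37, 'z', np.float64(0.1026), 'cov', 8)
wp [0.585 0.102 0.246] turn 0.1 rows 1
[[1.78,2.8,1.54,0.092,-0.036,-0.011,0]]
wrist rim held None
```

arm_command:
  plan:
    - [0.5,2.5,1.4,0.092,-0.036,-0.011,0]
    - [0,0.3,0.1,0,0,0,0]
    - [0,0,0,0,0,0,0]
    - [0,0,0,0,0,0,0]

```text
time: 49.02
position: [0.5831, 0.0965, 0.2575]
tool_rot: [0.061, 0.706, -0.063, 0.703]
ft_force: [1.3, -0.8, -2.3]
grip_width: 0.0135
```

```bash
python3 hv.py 1.40 .265
```

```text
TCP [0.5831 0.0965 0.2575] grip 0.0135 F [ 1.3 -0.8 -2.3] phi 1.395 centre by tool [0.5717 0.0315] under z 0.1985
centre by side (corrected) [0.5699 0.0354] [ 0.198   0.0042 -0.0122] 729 rim a (array([0.5717, 0.0373]), 38, 'z', np.float64(0.1019), 'cov', 7)
wp [0.585 0.102 0.246] turn 0.01 rows 1
[[1.15,0.54,0.12,-0.005,-0.004,0.004,0]]
wrist rim held None
```

arm_command:
  plan:
    - [1.2,0.35,0.2,0,0,0,0]
    - [2,0,0,0,0,0,0]
    - [2,0,0,0,0,0,0]
    - [2,0,0,0,0,0,0]
    - [1.5,0,0,0,0,0,0]
    - [0.4,0,0,0,0,0,0]
    - [0,0,0,0,0,0,0]

```text
time: 50.0
position: [0.5867, 0.0995, 0.1624]
tool_rot: [0.062, 0.705, -0.063, 0.704]
ft_force: [-1.5, 1.0, -0.2]
grip_width: 0.0133
```

arm_command:
  plan:
    - [0,0,0,0,0,0,4]
    - [0,0,0,0,0,0,4]
    - [0,0,0,0,0,0,4]
    - [0,0,0,0,0,0,4]
    - [-3,0,0,0,0,0,4]
    - [-5,0,0,0,0,0,4]
    - [-5,0,0,0,0,0,4]
    - [-2,4,0,0,0,0,4]
    - [0,0,0,0,0,0,4]

```text
time: 51.12
position: [0.5961, 0.1388, 0.3201]
tool_rot: [0.062, 0.702, -0.064, 0.706]
ft_force: [-0.5, 0.1, -0.8]
grip_width: 0.0399
```

```bash
python3 st.py .190; python3 cad.py|tail -5
python3 - <<'E'
from h import *
im=np.load("last.npz")["im"]; P=np.load("last.npz")["P"]; cv2.imwrite("pics/s11.png",cv2.resize(im[80:250,250:400],None,fx=3.5,fy=3.5))
print("blank/a rim",rim(P,(.5725,.0295),.102))
for k in range(5):   # handle directions
    p=P.reshape(-1,3); p=p[np.isfinite(p).all(1)]; z=.012+22e-3*k+.078; r=np.hypot(p[:,0]-.5725,p[:,1]-.0295); s=p[(r>.056)&(r<.082)&(abs(p[:,2]-z-.001)<.006)]; a=np.degrees(np.arctan2(s[:,1]-.0295,s[:,0]-.5725)).round(-1); print(k,dict(zip(*[x.tolist() for x in np.unique(a,return_counts=True)])))
z0=np.load("side0.npz"); P0=cloud(z0["d"],z0["K"],z0["T"]); 
for Q in(P0,P):
    s=Q[215:258,345:395].reshape(-1,3); s=s[(s[:,2]>.02)&(s[:,2]<.04)&(s[:,0]<.74)]; print("casting",np.median(s,0).round(4))
E
```

```text
TCP [0.5961 0.1388 0.3201] [ 0.05  0.42  1.35 -0.    1.37  0.23]
ring z hist [(0.095, 26), (0.099, 28), (0.103, 7), (0.107, 7), (0.111, 19), (0.115, 13), (0.119, 17), (0.123, 18), (0.127, 11), (0.131, 14), (0.135, 15), (0.139, 34), (0.143, 32), (0.147, 14), (0.151, 26), (0.155, 31), (0.159, 31), (0.163, 47), (0.167, 47), (0.171, 43), (0.175, 38), (0.179, 49), (0.183, 60), (0.187, 47), (0.191, 18)]
side rim (array([0.5736, 0.0313]), 72, 'z', np.float64(0.1892), 'cov', 18)
rim plane slope,z [-0.0042 -0.0169  0.1881]
wrist rim (array([0.575 , 0.0402]), 206, 'z', np.float64(0.1924), 'cov', 6) a (array([0.5729, 0.0346]), 133, 'z', np.float64(0.1054), 'cov', 7)
caddy front [0.51039823 0.29001513 0.05244984] [[0.45411655 0.28287096 0.02071729]
 [0.5873394  0.33176833 0.07456224]]
33 [[0.56154161 0.2771083  0.10148903]
 [0.56874824 0.28393432 0.11757117]
 [0.57278991 0.29134526 0.13752539]]
blank/a rim (array([0.5729, 0.0351]), 43, 'z', np.float64(0.1014), 'cov', 8)
0 {-70.0: 12, -60.0: 16}
1 {-130.0: 1, 140.0: 2, 150.0: 24, 160.0: 4}
2 {-140.0: 10, -130.0: 17}
3 {0.0: 7, 10.0: 25, 20.0: 1}
4 {70.0: 3, 80.0: 13}
casting [ 0.6846 -0.1294  0.0272]
casting [ 0.6848 -0.1312  0.0268]
```

View pics/s11.png

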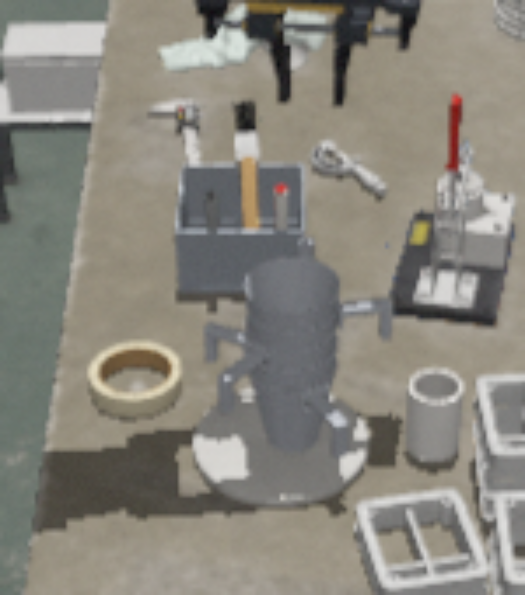

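```bash
python3 -c "
from rig import workorder; print(workorder.hand_in())"
```

```text
the job is handed in; nothing more can be done
None
```

The wash station is tidied and the job is handed in. It took about 51 s of the allowed 192 s.

**Markers and brush:** The brush, black marker and red marker stand one end down in the caddy and are released. The caddy was knocked about 20 mm aside during the run. I saw this before putting in the black marker and corrected for it.

**Dippers:** e, c, d and b are nested in that order into dipper a, which is still standing on its blank.

| Check | Result |
|---|---|
| Top rim height | 0.189 m (side camera), 0.192 m (wrist camera); fully home is 0.192 m, and the side camera reads about 2 mm low |
| Top rim tilt | about 0.02 rad |
| Handle directions (a, e, c, d, b) | about -65, 150, -135, 8 and 80°, so roughly 70° apart |
| Casting | about 2 mm from where it started, within measuring error |

**Where the cameras disagreed:** The side and wrist cameras differed by about 6 mm in y, so I used the wrist readings for gripping. For the top dipper's centre, the wrist fit gave (0.575, 0.040) and the side fit (0.574, 0.031). The wrist fit saw only part of the rim. Both readings keep the stack's axes within the 14 mm limit.

**Not measured:** I did not measure dipper a's distance from the centre of its blank. In the pictures it stands well within the disc.

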